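Pin the handle to the ball tray and hold it level over the catch tray

ROBOT

A 7-joint arm with a two-finger parallel gripper is mounted at the origin on a cart in front of the work surface, level with it; the furniture and walls round the work are solid. World frame = base frame: x ahead of the robot, y to its left, z up, the work surface at z = 0. Lengths are in m, angles in rad, forces in N, time in s.
With the tool pointing down it reaches from about 0.4 to 0.875 m from the base axis. Payload 19.3 kg.
Tool frame: the origin (TCP) lies at the very end of the fingers, on their centre line; the grasp point (between the pads) lies 19 mm behind it; z points along the fingers, x is the direction in which the jaws open and shut, and the axes are right-handed (so a half turn about z gives the same grasp; the last joint's range is limited). The gripper opens to 85 mm and grips with 20 to 120 N. Pads are 22 mm wide; open, the fingers measure 114 mm over their backs; the gripper's body (76 mm by 85 mm) begins 54 mm behind the grasp point. The pads swing forward as they close: fully open they stand 13 mm farther back than shut.
Start: joints at [-1.227, 0.521, -0.036, 1.599, 0.021, 1.021, -0.113], TCP at [0.251, 0.572, 0.195] pointing down, gripper open.
Joint ranges: [-2.91, 2.91], [-0.3, 2.13], [-1.5, 1.42], [0.17, 2.43], [-1.26, 4.41], [0.16, 1.93], [-2.52, 2.52]. Speed limits (rad/s): [1.89, 1.89, 2.39, 2.39, 3.01, 3.01, 3.01].

INTERFACE

Orientations are given as [roll, pitch, yaw] about the fixed x, y, z axes, in that order (R = Rz(yaw) Ry(pitch) Rx(roll)).
In Python, from workcell import observe, eyes, job_done gives the robot as it stands. The module is installed in compiled form; this text tells all that it offers.
- The arm moves only by the shell command python3 -m pendant 'ROWS' [FORCE]. ROWS is JSON, a list of rows, each an object of numbers: "dx", "dy", "dz": the shift along the tool's x, y, z in mm; "ax", "ay", "az": the turn, a rotation vector about the tool's x, y, z in degrees; "claw": the finger opening in mm, from 0 to 85.4. A call has 1 to 10 rows; each row is the pose to reach, as a shift and turn from the pose commanded when the call began, along the tool's axes at that moment; what a row does not reach only later rows make up. A row lasts 1/12 s, in which the tool goes at most 41.7 mm and 7.16 degrees, less where a joint would pass 70% of its speed; a pose out of reach is approached as far as the arm can. A call with a gripper value outside its range is refused whole. The fingers move at their own pace and stop on an object; FORCE is the grip in N (left out, the last holds). Time passes only in rows, so rows that repeat a pose let the fingers close. It gives the time, the measured TCP pose, the force and the opening at its end, in the units of the state.
- observe(): the state, without advancing time (a new reading comes with each control period).
- eyes.grab_frame(name): name is "scene" or "side" or "wrist"; returns a dict with "image" (384x512x3 uint8, blue, green, red), "fovy" (degrees; the focal length in pixels is half the picture's height over the tangent of half this angle, whatever the lens; pixels are square), "cx", "cy" (the principal point, pixels), "view" (4x4, takes a point from world to camera coordinates). Camera axes: x right, y up, looking along -z (the intrinsics and any distortion apply to the point x, -y, -z); pixel columns grow to the right and rows downward; lengths in m; the calibration is good to about 2 mm. A picture is of the moment at which its call begins. There is no depth.
- job_done(): hands the job in, once; it reports no verdict.
The state is a dict: "clock": time; "qpos": joint angles; "qd": joint speeds; "joint_efforts": joint torques, N m; "position": TCP position; "tool_rot": TCP orientation; "force": force on the tool from outside, world axes, zero at the start; "moment": the same for the moment, N m; "grip_width": finger opening in m.
Only numpy, scipy, OpenCV 4.12 (cv2) and the standard library are available. Lean on these libraries where they do the work, as an engineer would, in place of code of your own. Each camera call takes 0.05 s, during which the arm holds its last target.

TASK

Push the headed pin all the way down so that it locks the handle into the fork of the metal ball tray, then take the tray up by the upright wooden grip of its handle and carry it level, without letting the loose steel ball roll out of its shallow pocket, to the low lined wooden catch tray. Finish while still holding it there, level and still in the air, with the ball pocket over the middle of the catch tray and the underside of the ball tray about 100 mm above the table; do not put it down or let go, and leave the other things on the table where they are.

Things in the scene. Friction and masses are not known exactly. Their poses are not given: they have to be found in the camera images.
- tray: loose ball tray at the robot's left, 0.35 to 0.6 kg: dark metal plate 200 x 90 mm, top 14 mm above the underside. Origin on the underside; the plate spans x -90..110, y -45..45 mm; +x points from the steel fork to the ball pocket, z up. Fork: x -79..-32, y -18..18 mm, two level cheeks, slot 20 to 29 mm up, top 37 mm up.
- pin (a joint): how far the headed pin is pushed down, m: 0 to 0.003 at the start (head standing proud), 0.022 fully home, head flat on the fork. It slides straight down in the fork at the tray's (x, y) = (-50, 0) mm, through the hole of the handle's lug, stays where it is left, and needs about 6 to 10 N.
- pin_head (a point): centre of the top of the pin's round steel head (18 mm across, 6 mm thick; shank 8 mm); 65 mm above the tray's underside when the joint reads 0, 43 mm when home. Moves with the pin.
- handle: the tray's handle, loose, 0.11 kg; its flat lug (30 x 8 mm, hole 10 mm) already lies in the fork's slot with the hole under the pin, its foot on the plate. With the pin home it is caught with about 1 mm of play (the tray sags 1 to 3 degrees). Origin: lower mouth of the lug's hole, 20 mm above the tray's underside; axes as the tray's.
- lug_hole (a point): centre of the hole in the handle's lug, under the pin.
- handle_grip (a point): point to take the handle, inside the upright wooden grip, near above the centre of mass of the whole. The grip is 40 mm long along the handle's x, 12 mm thick along its y, free from 36 to 94 mm above the tray's underside; this point is 78 mm above the underside, 58 mm in +x from the pin's axis.
- ball_center (a point): centre of the loose steel ball, 24 mm in diameter, 56 g, that lies in the tray's pocket.
- tray_pocket (a point): centre of the floor of the round pocket in the plate: 35 mm across, only 2.5 mm deep, so the ball can roll 5 to 10 mm in it and rolls out at about 30 degrees of tilt or with a jolt. At (68, 0, 11.5) mm in the tray's frame, 60 mm in +x from the grip.
- catch: catch tray, fixed to the table at the robot's right: low open wooden box 160 (x) x 130 (y) x 25 mm with a grey lining. Origin at the middle of its underside, on the table.
- offcut: wood offcut 42 x 75 x 30 mm, a bystander; origin under its middle.
- corner_oak: wooden moulding corner sample 62 x 62 x 18 mm, a bystander; origin under its middle.
- corner_silver: silver moulding corner sample 62 x 62 x 18 mm, a bystander; origin under its middle.
- tin: round tin, 69 mm across, 36 mm high, a bystander; origin under its middle.
Things that resemble listed ones, but are neither listed nor needed, are in the scene too. Leave any red look-alike of the handle alone.

How it is judged:
On the way, in this order (a step that is already met when the one before it is completed fails the run):
1. the pin is home through the handle's lug while the ball tray still stands on the table (value of joint pin above 0.02 m and horizontal distance between lug_hole and pin_head below 0.004 m and height (world z) of tray below 0.012 m), for 0.1 s.
2. the tray is lifted clear of the table by its handle, ball in the pocket (contact force between the fingers and handle above 3 N and distance between ball_center and tray_pocket below 0.021 m and height (world z) of tray above 0.04 m), for 0.2 s.
At the end, for the whole second after the job is handed in: Pin at least 20 of 22 mm down, through the lug; fingers hold the handle (over 3 N); ball in its pocket; pocket within 40 mm of the catch tray's centre seen from above; ball tray 60 to 150 mm above the table, still, tilted under 8 degrees, not touching the catch tray (value of joint pin above 0.02 m and horizontal distance between lug_hole and pin_head below 0.004 m and distance between ball_center and tray_pocket below 0.021 m and contact force between the fingers and handle above 3 N and horizontal distance between tray_pocket and catch below 0.04 m and height (world z) of tray between 0.06 and 0.15 m and angle between tray's own z axis and vertical below 0.14 rad and linear speed of tray below 0.03 m/s and angular speed of tray below 0.2 rad/s and contact force between tray and catch below 0.1 N); the arm keeps its last pose, push and grip.
It fails at once if the ball leaves its pocket (distance between ball_center and tray_pocket above 0.025 m).
It fails at once if the ball tray is tipped by more than 20 degrees (angle between tray's own z axis and vertical above 0.35 rad).
It fails at once if a bystander is moved by more than 20 mm (distance of any of offcut, corner_oak, corner_silver, tin from where it was at the start of the episode above 0.02 m).
It also fails if it takes over 56 s, if anything falls off the work surface, if the arm or the gripper's body presses on something with over 40 N, if the wrist force passes 120 N, or if a joint passes its speed limit or range.

## Working session

There is one attempt and no reset: what is moved stays moved. The work goes in short steps, Python scripts to look and compute and a shell command to move; the robot and the scene stay as the last step left them, time stands still between calls to the robot, and variables do not carry over. Pictures are saved under pics/ and viewed, and the job is handed in when it is done.

```bash
mkdir -p pics; ls; cat > h.py <<'E'
import numpy as np, cv2
from workcell import observe, eyes, job_done
def grab(n,fn=None):
    f=eyes.grab_frame(n)
    if fn: cv2.imwrite('pics/'+fn+'.png',f['image'])
    return f
def foc(f): return f['image'].shape[0]/2/np.tan(np.radians(f['fovy'])/2)
def ray(f,u,v):
    F=foc(f); V=np.array(f['view']); R=V[:3,:3]; t=V[:3,3]
    d=R.T@np.array([(u-f['cx'])/F,-(v-f['cy'])/F,-1.]); o=-R.T@t
    return o,d
def onz(f,u,v,z):
    o,d=ray(f,u,v); return o+d*(z-o[2])/d[2]
def proj(f,p):
    V=np.array(f['view']); c=V[:3,:3]@np.array(p)+V[:3,3]; F=foc(f)
    return np.array([f['cx']+F*c[0]/-c[2], f['cy']-F*c[1]/-c[2]])
E
python3 - <<'E'
from h import *
for n in ['scene','side','wrist']:
    f=grab(n,n+'0'); print(n,f['fovy'],f['cx'],f['cy'],[k for k in f],np.round(f['view'],3).tolist())
print(observe())
E
```

```text
pics
scene 49.77401214095846 249.1925846977441 190.14891874034745 ['image', 'fovy', 'cx', 'cy', 'view'] [[0.906, -0.423, 0.009, -0.43], [0.154, 0.35, 0.924, -0.167], [-0.394, -0.836, 0.383, -0.92], [0.0, 0.0, 0.0, 1.0]]
side 48.74186384424824 257.1381647748305 189.16381017289442 ['image', 'fovy', 'cx', 'cy', 'view'] [[0.899, -0.438, 0.003, -0.388], [0.235, 0.487, 0.841, -0.229], [-0.37, -0.756, 0.54, -1.066], [0.0, 0.0, 0.0, 1.0]]
wrist 69.78622613748367 258.0220374629258 197.07027305151254 ['image', 'fovy', 'cx', 'cy', 'view'] [[0.403, 0.915, -0.002, -0.624], [-0.866, 0.38, -0.324, 0.043], [-0.296, 0.132, 0.946, -0.381], [0.0, 0.0, 0.0, 1.0]]
{'clock': 0.15, 'qpos': array([-1.22719077,  0.52189002, -0.03633525,  1.59983978,  0.02121474,
        1.0210728 , -0.11284591]), 'qd': array([-7.24571123e-04, -3.12488902e-03, -3.79206022e-05, -2.00356195e-03,
        4.19523466e-04,  7.22340813e-04, -3.50069786e-04]), 'joint_efforts': array([ 2.31469792e-03, -9.27396226e+01,  1.98089965e+00, -3.70052862e+01,
        1.80580316e-02,  6.34116950e-03, -8.51548293e-06]), 'position': array([0.25123303, 0.57199993, 0.19466316]), 'tool_rot': array([3.14153086e+00, 8.22237906e-04, 1.15694633e+00]), 'force': array([-0.00941833, -0.11969247,  0.23608673]), 'moment': array([ 0.04829351, -0.00352274,  0.06228226]), 'grip_width': 0.08559290794113422}
```

View pics/scene0.png

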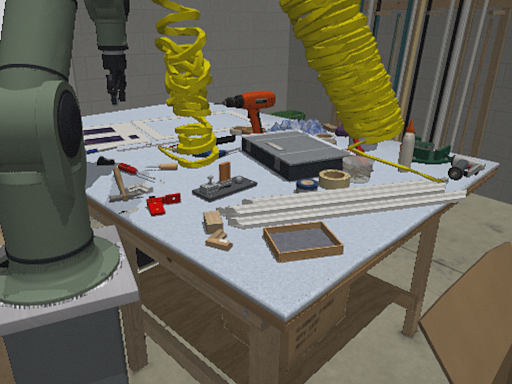

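View pics/side0.png

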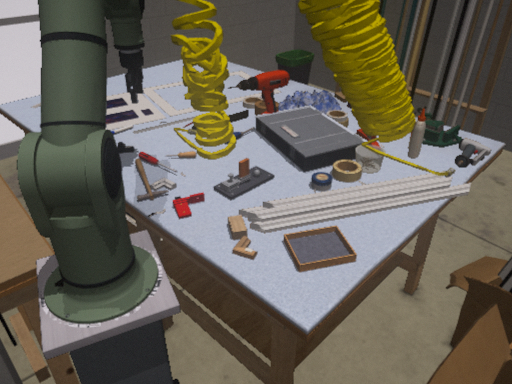

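View pics/wrist0.png

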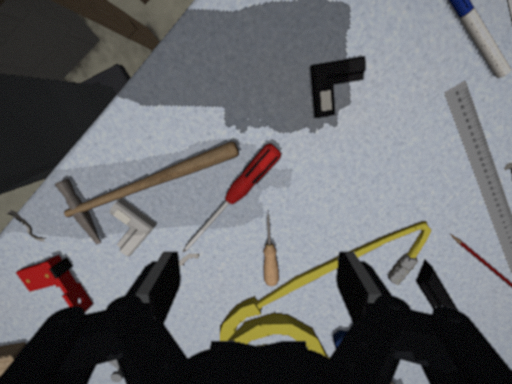

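```bash
python3 - <<'E'
import cv2,numpy as np
a=cv2.imread('pics/scene0.png')[130:270,100:370]
cv2.imwrite('pics/c1.png',cv2.resize(a,None,fx=2.9,fy=2.9,interpolation=cv2.INTER_CUBIC))
a=cv2.imread('pics/side0.png')[130:280,120:370]
cv2.imwrite('pics/c2.png',cv2.resize(a,None,fx=3.2,fy=3.2,interpolation=cv2.INTER_CUBIC))
E
```

```text
(no output)
```

View pics/c1.png

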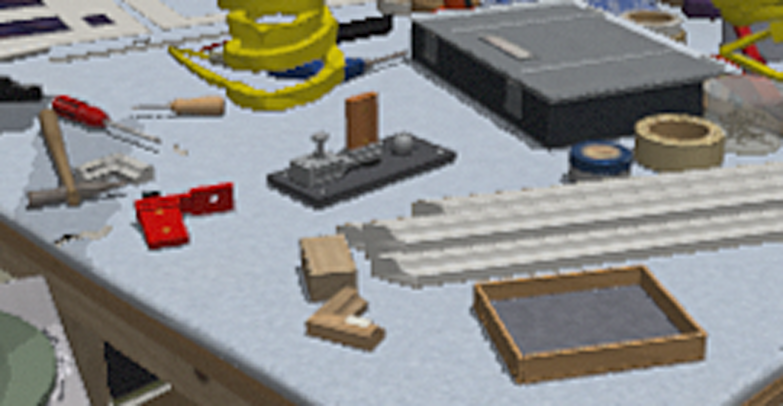

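View pics/c2.png

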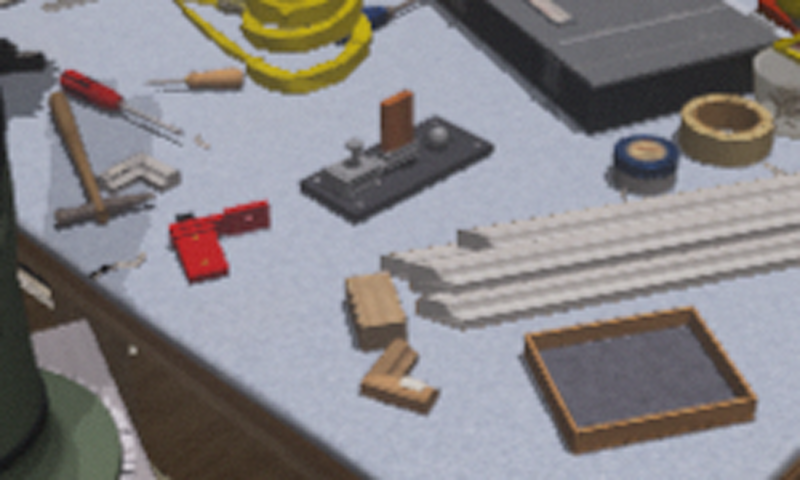

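```bash
cat > tri.py <<'E'
from h import *
import pickle
S=eyes.grab_frame('scene'); D=eyes.grab_frame('side')
def c1(x,y): return 100+x/2.9-.3,130+y/2.9-.3
def c2(x,y): return 120+x/3.2-.3,130+y/3.2-.3
def tri(a,b):
    A=[];B=[]
    M=np.zeros((3,3));r=np.zeros(3)
    rs=[ray(S,*a),ray(D,*b)]
    for o,d in rs:
        d=d/np.linalg.norm(d);P=np.eye(3)-np.outer(d,d);M+=P;r+=P@o
    p=np.linalg.solve(M,r)
    return p.round(4), (proj(S,p)-a).round(1),(proj(D,p)-b).round(1)
for n,a,b,z in [('pin',(320,137),(354,145),.065),('ball',(402,146),(436,135),.0235),('griptop',(361,97),(397,96),.094),('pl_left',(269,182),(303,186),.014),('pl_front',(313,199),(357,213),.014),('pl_right',(456,154),(493,147),.014),
  ('catch NW',(476,284),(527,339),.025),('cF',(522,362),(577,433),.025),('cR',(705,340),(754,400),.025),('cB',(645,268),(694,309),.025),('coil low',(275,103),(290,88),.0)]:
    print(n,*tri(c1(*a),c2(*b)),'plane',onz(S,*c1(*a),z).round(4),onz(D,*c2(*b),z).round(4))
E
python3 tri.py
```

```text
pin [0.4573 0.2542 0.0531] [-0.  0.] [ 0. -0.] plane [0.4468 0.2243 0.065 ] [0.4498 0.2356 0.065 ]
ball [0.5791 0.3122 0.0033] [ 0. -0.] [-0.  0.] plane [0.558  0.2643 0.0235] [0.5643 0.2812 0.0235]
griptop [0.518  0.2828 0.0816] [ 0.4 -0.1] [-0.4  0.1] plane [0.5032 0.2486 0.094 ] [0.5102 0.2622 0.094 ]
pl_left [ 0.4101  0.2893 -0.0046] [ 0.4 -0.1] [-0.4  0.1] plane [0.3959 0.2463 0.014 ] [0.4018 0.2617 0.014 ]
pl_front [0.4321 0.1995 0.0077] [ 1.2 -0.3] [-1.1  0.3] plane [0.4233 0.1849 0.014 ] [0.4324 0.1909 0.014 ]
pl_right [0.6225 0.2575 0.006 ] [-0.1  0. ] [ 0.1 -0. ] plane [0.6137 0.2394 0.014 ] [0.6159 0.2458 0.014 ]
catch NW [ 0.4812 -0.0714  0.026 ] [ 0. -0.] [-0.  0.] plane [ 0.482  -0.0697  0.025 ] [ 0.4819 -0.0703  0.025 ]
cF [ 0.4693 -0.177   0.0095] [ 0.1 -0. ] [-0.1  0. ] plane [ 0.4561 -0.199   0.025 ] [ 0.4602 -0.191   0.025 ]
cR [ 0.6258 -0.205   0.007 ] [-0.1  0. ] [ 0.1 -0. ] plane [ 0.6055 -0.2296  0.025 ] [ 0.611  -0.2204  0.025 ]
cB [ 0.6453 -0.0884  0.0155] [-0.  0.] [ 0. -0.] plane [ 0.634  -0.1039  0.025 ] [ 0.6371 -0.0982  0.025 ]
coil low [0.4584 0.4318 0.0343] [-1.5  0.3] [ 1.4 -0.3] plane [0.4938 0.5279 0.    ] [0.4735 0.4921 0.    ]
```

```bash
cat > t2.py <<'E'
from tri import *
W=grab('wrist')
print(ray(W,256,192))
for uv in [(430,225),(230,330),(270,330),(270,345),(320,350)]:
    print(uv,[onz(W,*uv,z).round(3).tolist() for z in (0,.05,.1)])
print([onz(S,170,157,z).round(3).tolist() for z in (0,.05,.1)],[onz(S,195,165,z).round(3).tolist() for z in (0,.05,.1)])
for v in (165,130,100,50,0):
  o,d=ray(S,190,v); print(v,[(o+d*s).round(2).tolist() for s in (1.1,1.2,1.3,1.4,1.5)])
for v in (155,100,50,0):
  o,d=ray(D,207,v); print(v,[(o+d*s).round(2).tolist() for s in (1.1,1.2,1.3,1.4,1.5,1.6)])
E
python3 t2.py | tail -12
```

```text
(270, 345) [[0.553, 0.462, 0.0], [0.502, 0.481, 0.05], [0.452, 0.5, 0.1]]
(320, 350) [[0.599, 0.539, 0.0], [0.542, 0.547, 0.05], [0.485, 0.556, 0.1]]
[[0.436, 0.662, 0.0], [0.398, 0.51, 0.05], [0.361, 0.358, 0.1]] [[0.496, 0.53, 0.0], [0.453, 0.39, 0.05], [0.409, 0.251, 0.1]]
165 [[0.35, 0.12, 0.15], [0.38, 0.21, 0.12], [0.41, 0.3, 0.08], [0.44, 0.39, 0.05], [0.46, 0.48, 0.02]]
130 [[0.37, 0.15, 0.24], [0.4, 0.24, 0.21], [0.43, 0.34, 0.19], [0.45, 0.43, 0.16], [0.48, 0.53, 0.14]]
100 [[0.38, 0.18, 0.31], [0.41, 0.28, 0.29], [0.44, 0.37, 0.27], [0.47, 0.47, 0.25], [0.5, 0.57, 0.24]]
50 [[0.4, 0.22, 0.43], [0.43, 0.33, 0.43], [0.46, 0.43, 0.42], [0.5, 0.53, 0.41], [0.53, 0.63, 0.4]]
0 [[0.42, 0.27, 0.56], [0.46, 0.38, 0.56], [0.49, 0.48, 0.56], [0.52, 0.59, 0.57], [0.56, 0.69, 0.57]]
155 [[0.32, 0.07, 0.25], [0.35, 0.15, 0.2], [0.38, 0.24, 0.15], [0.4, 0.32, 0.11], [0.43, 0.41, 0.06], [0.46, 0.49, 0.01]]
100 [[0.35, 0.14, 0.37], [0.38, 0.23, 0.33], [0.42, 0.32, 0.3], [0.45, 0.41, 0.26], [0.48, 0.5, 0.22], [0.51, 0.59, 0.19]]
50 [[0.38, 0.2, 0.48], [0.42, 0.3, 0.45], [0.45, 0.39, 0.43], [0.49, 0.49, 0.4], [0.52, 0.59, 0.37], [0.55, 0.68, 0.35]]
0 [[0.41, 0.26, 0.59], [0.45, 0.37, 0.57], [0.49, 0.47, 0.55], [0.52, 0.57, 0.54], [0.56, 0.67, 0.52], [0.6, 0.78, 0.51]]
```

```bash
python3 - <<'E'
from h import *
W=grab('wrist')
o,d=ray(W,256,192); s=observe()
from scipy.spatial.transform import Rotation as R
T=R.from_euler('xyz',s['tool_rot']).as_matrix()
print(o, T.T@(o-s['position']), T.T@d, s['force'])
E
```

```text
[0.17564463 0.60512426 0.37358282] [-0.00029205 -0.08252263 -0.17856654] [-0.00815305  0.30652379  0.95203458] [ 0.37856311 -1.19888491 -0.23421366]
```

```bash
python3 -m pendant '[{"dx":-40,"dy":15,"dz":-15,"az":-5},{"dx":-80,"dy":30,"dz":-30,"az":-10},{"dx":-120,"dy":50,"dz":-45,"az":-15},{"dx":-150,"dy":70,"dz":-60,"az":-20},{"dx":-174,"dy":90,"dz":-70,"az":-25},{"dx":-190,"dy":125,"dz":-70,"az":-30},{"dx":-205,"dy":160,"dz":-70,"az":-35},{"dx":-220,"dy":195,"dz":-70,"az":-40},{"dx":-230,"dy":215,"dz":-70,"az":-45},{"dx":-230,"dy":215,"dz":-70,"az":-45}]' 30
python3 - <<'E'
from h import *
grab('wrist','w1'); s=observe(); print(s['position'],s['tool_rot'],s['clock'])
E
```

```text
[0.25133265 0.57219149 0.19505605] [3.14157533e+00 9.82128474e-05 1.15690184e+00] 0.5schema error: expected keys dx, dy, dz, ax, ay, az, claw
```

```bash
python3 -m pendant '[{"dx":-40,"dy":15,"dz":-15,"ax":0,"ay":0,"az":-5,"claw":85},{"dx":-80,"dy":30,"dz":-30,"ax":0,"ay":0,"az":-10,"claw":85},{"dx":-120,"dy":50,"dz":-45,"ax":0,"ay":0,"az":-15,"claw":85},{"dx":-150,"dy":70,"dz":-60,"ax":0,"ay":0,"az":-20,"claw":85},{"dx":-174,"dy":90,"dz":-70,"ax":0,"ay":0,"az":-25,"claw":85},{"dx":-190,"dy":125,"dz":-70,"ax":0,"ay":0,"az":-30,"claw":85},{"dx":-205,"dy":160,"dz":-70,"ax":0,"ay":0,"az":-35,"claw":85},{"dx":-220,"dy":195,"dz":-70,"ax":0,"ay":0,"az":-40,"claw":85},{"dx":-230,"dy":215,"dz":-70,"ax":0,"ay":0,"az":-45,"claw":85},{"dx":-230,"dy":215,"dz":-70,"ax":0,"ay":0,"az":-45,"claw":85}]' 30
python3 - <<'E'
from h import *
grab('wrist','w1'); s=observe(); print(s['position'],s['tool_rot'],s['clock'])
E
```

```text
clock: 1.33
position: [0.3586, 0.2714, 0.2654]
tool_rot: [3.141, 0.001, 1.944]
force: [0.2, -0.3, -0.2]
grip_width: 0.0853
[0.35703977 0.27338357 0.26530332] [3.14110905e+00 2.39204416e-04 1.93982812e+00] 1.3833
```

View pics/w1.png

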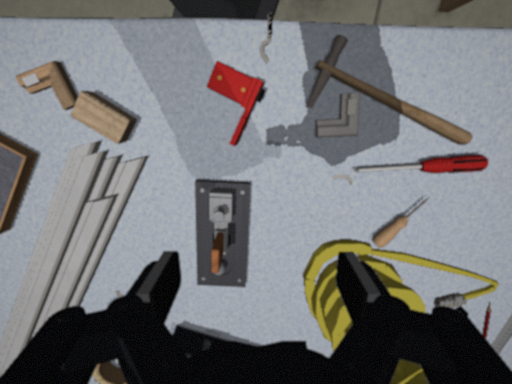

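```bash
python3 - <<'E'
import cv2
a=cv2.imread('pics/w1.png')[170:300,160:290]
cv2.imwrite('pics/c3.png',cv2.resize(a,None,fx=4.5,fy=4.5,interpolation=cv2.INTER_CUBIC))
E
```

```text
(no output)
```

View pics/c3.png

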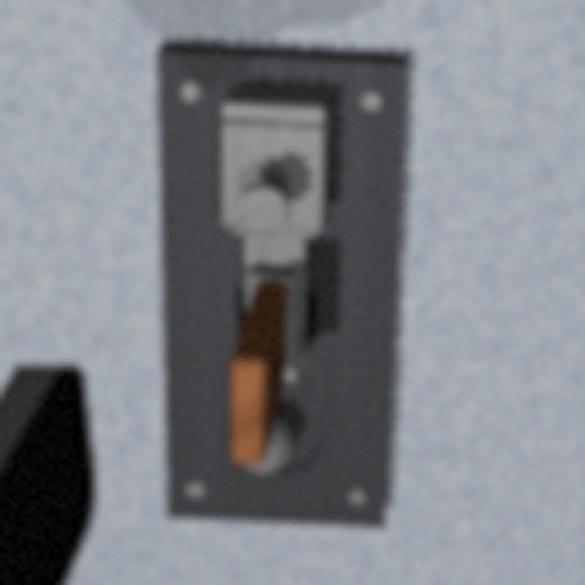

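```bash
cat > m1.py <<'E'
from h import *
W=grab('wrist')
c=lambda x,y:(160+x/4.5-.4,170+y/4.5-.4)
P={}
for n,x,y,z in [('A',163,53,.014),('B',411,60,.014),('C',383,521,.014),('D',170,513,.014),('s1',190,92,.014),('s2',371,101,.014),('s3',358,498,.014),('s4',195,490,.014),('pin',264,212,.065),('pin.062',264,212,.062),('grip',250,411,.094),('ball',268,448,.0235)]:
    P[n]=onz(W,*c(x,y),z)[:2]; print(n,P[n].round(4))
for a,b in ['AB','BC','CD','DA']: print(a,b,np.linalg.norm(P[a]-P[b]).round(4), np.degrees(np.arctan2(*(P[b]-P[a])[::-1])).round(1))
s=(P['s1']+P['s2']+P['s3']+P['s4'])/4; ab=(P['A']+P['B']+P['C']+P['D'])/4
ax=(P['s3']+P['s4']-P['s1']-P['s2']); th=np.arctan2(ax[1],ax[0]); print(s,ab,np.degrees(th))
e=np.array([np.cos(th),np.sin(th)])
for c0 in (s,ab):
    print('origin',c0-.01*e,'pin',c0-.06*e,'grip',c0-.002*e,'pocket',c0+.058*e)
sc=observe();print(sc['position'],sc['tool_rot'])
E
python3 m1.py
```

```text
A [0.4285 0.1917]
B [0.3988 0.2758]
C [0.5876 0.3346]
D [0.6155 0.2516]
s1 [0.4391 0.2051]
s2 [0.4186 0.2677]
s3 [0.5808 0.3212]
s4 [0.6012 0.2578]
pin [0.4512 0.2449]
pin.062 [0.4526 0.2449]
grip [0.5061 0.2626]
ball [0.5651 0.2785]
A B 0.0892 109.5
B C 0.1977 17.3
C D 0.0876 -71.4
D A 0.1964 -162.2
[0.50991644 0.26295137] [0.50761364 0.26340676] 18.133128285249356
origin [0.50041308 0.25983911] pin [0.45289628 0.24427781] grip [0.50801577 0.26232891] pocket [0.56503593 0.28100247]
origin [0.49811028 0.2602945 ] pin [0.45059348 0.2447332 ] grip [0.50571296 0.2627843 ] pocket [0.56273312 0.28145786]
[0.35608525 0.27471154 0.26523378] [ 3.14133038e+00 -1.91460126e-04  1.93987262e+00]
```

```bash
python3 -m pendant '[{"dx":-15,"dy":20,"dz":15,"ax":0,"ay":0,"az":1,"claw":0},{"dx":-30,"dy":40,"dz":30,"ax":0,"ay":0,"az":2,"claw":0},{"dx":-45,"dy":60,"dz":50,"ax":0,"ay":0,"az":3.3,"claw":0},{"dx":-63,"dy":79,"dz":75,"ax":0,"ay":0,"az":3.3,"claw":0},{"dx":-63,"dy":79,"dz":105,"ax":0,"ay":0,"az":3.3,"claw":0},{"dx":-63,"dy":79,"dz":130,"ax":0,"ay":0,"az":3.3,"claw":0},{"dx":-63,"dy":79,"dz":150,"ax":0,"ay":0,"az":3.3,"claw":0},{"dx":-63,"dy":79,"dz":165,"ax":0,"ay":0,"az":3.3,"claw":0},{"dx":-63,"dy":79,"dz":165,"ax":0,"ay":0,"az":3.3,"claw":0},{"dx":-63,"dy":79,"dz":165,"ax":0,"ay":0,"az":3.3,"claw":0}]' 30
python3 - <<'E'
from h import *
a=grab('wrist','w2'); b=grab('side'); c=grab('scene'); s=observe(); print(s['position'],s['tool_rot'],s['clock'],s['force'])
A=cv2.resize(b['image'][110:230,180:300],None,fx=3.3,fy=3.3,interpolation=2)
B=cv2.resize(c['image'][110:230,165:285],None,fx=3.3,fy=3.3,interpolation=2)
cv2.imwrite('pics/c4.png',np.hstack([A,B]))
E
```

```text
clock: 2.27
position: [0.4515, 0.246, 0.1]
tool_rot: [-3.14, 0.0, 1.885]
force: [0.2, 0.6, 0.3]
grip_width: -0.0001
[0.45252771 0.24593881 0.10121126] [ 3.14003889e+00 -5.55495914e-04  1.88498619e+00] 2.4167 [-0.34624833 -0.32464447 -0.1593975 ]
```

View pics/c4.png

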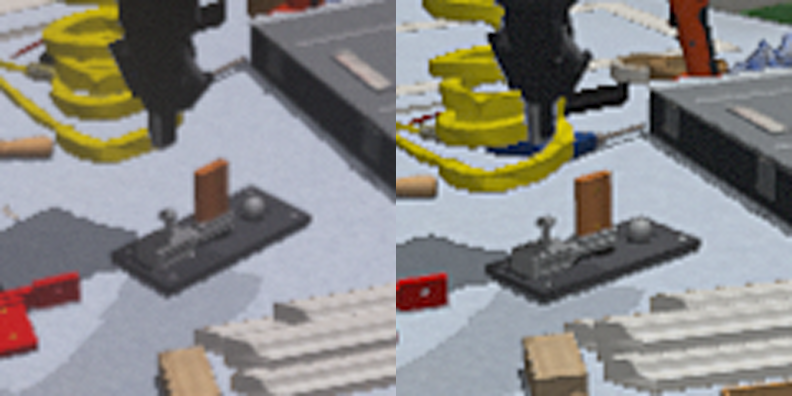

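View pics/w2.png

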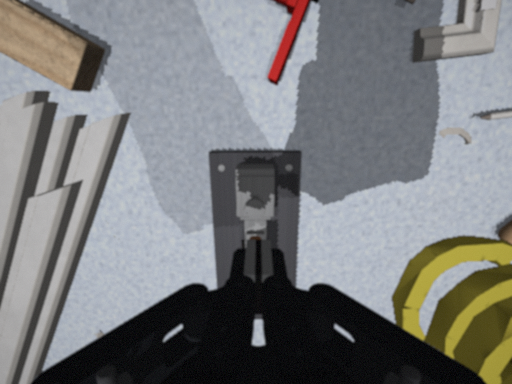

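```bash
python3 - <<'E'
from h import *
W=grab('wrist');s=observe()
print(s['position'],proj(W,s['position']),[proj(W,(.452,.2445,z)).round(1).tolist() for z in (.065,.062)])
A=cv2.resize(W['image'][140:290,190:320],None,fx=4,fy=4,interpolation=2)
cv2.imwrite('pics/c5.png',A)
E
```

```text
[0.45257451 0.24583553 0.10123187] [259.249696   226.20992849] [[257.8, 206.7], [257.8, 205.4]]
```

View pics/c5.png

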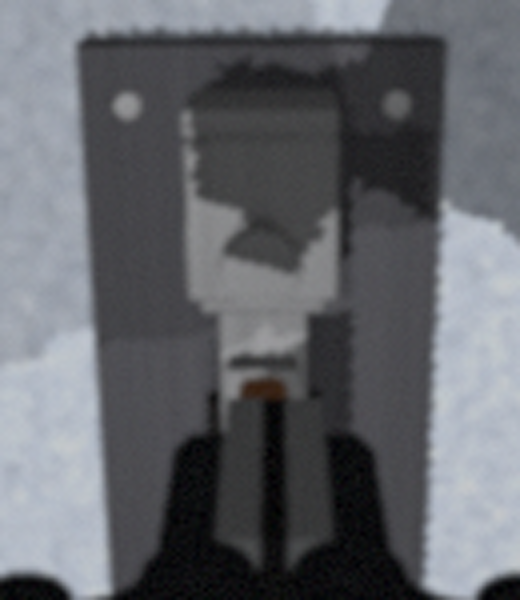

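```bash
python3 - <<'E'
from h import *
W=grab('wrist');s=observe();D=grab('side');S=grab('scene')
p=s['position']
for f,n in ((D,'D'),(S,'S')):
    print(n,proj(f,p),proj(f,(.452,.2445,.065)),proj(f,p+[0,0,.02]), proj(f,(.507,.262,.094)))
from scipy.spatial.transform import Rotation as R
T=R.from_euler('xyz',s['tool_rot']).as_matrix()
o,d=ray(W,257,240)
o=T.T@(o-p); d=T.T@d
for y in (-11,-5,0): print(y, o+d*(y/1000-o[1])/d[1])
E
```

```text
D [229.54933229 163.72630237] [229.8872229  173.59750502] [229.34496419 158.25335166] [242.90304607 159.92862116]
S [209.107416   163.34957293] [209.38994242 174.58863651] [208.9223849  157.10289561] [223.72682913 161.73053931]
-11 [-0.0013832  -0.011      -0.04191703]
-5 [-0.00144171 -0.005      -0.03050629]
0 [-0.00149048  0.         -0.02099733]
```

```bash
python3 - <<'E'
from h import *
S=grab('scene');D=grab('side')
p=np.array((.2512,.572,.195)); a=np.array((.403,.916,0))*.0425
for f,n in((S,'scene0'),(D,'side0')):
    print(n,[proj(f,p+k*a+[0,0,z]).round(1).tolist() for k in (-1,0,1) for z in (0,.02)])
A=cv2.resize(cv2.imread('pics/scene0.png')[40:140,70:170],None,fx=3.9,fy=3.9,interpolation=2)
B=cv2.resize(cv2.imread('pics/side0.png')[40:140,90:190],None,fx=3.9,fy=3.9,interpolation=2)
cv2.imwrite('pics/c6.png',np.hstack([A,B]))
for f,n,q in((S,'s',(165,110)),(D,'d',(180,110))):
    A=f['image'][110:190,q[0]+0:q[0]+80]
    cv2.imwrite('pics/c7%s.png'%n,cv2.resize(A,None,fx=5,fy=5,interpolation=2))
cv2.imwrite('pics/c7.png',np.hstack([cv2.imread('pics/c7d.png'),cv2.imread('pics/c7s.png')]))
E
```

```text
scene0 [[117.2, 119.6], [116.5, 113.7], [120.5, 116.9], [119.9, 111.1], [123.7, 114.2], [123.1, 108.6]]
side0 [[137.1, 116.2], [136.2, 110.7], [139.5, 111.4], [138.6, 106.0], [141.8, 106.9], [141.0, 101.6]]
```

View pics/c6.png

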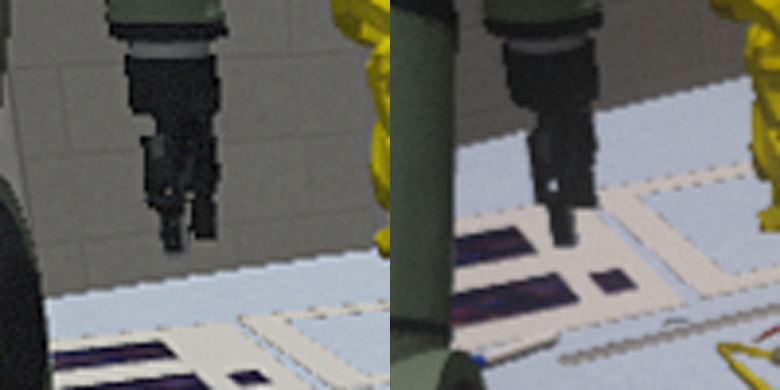

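View pics/c7.png

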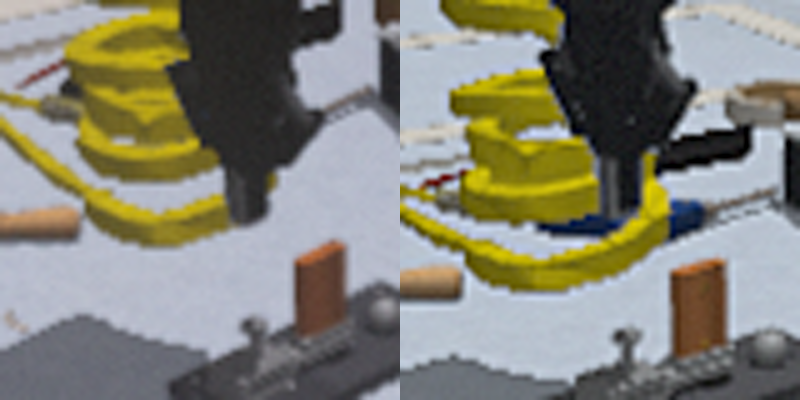

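```bash
python3 -m pendant '[{"dx":-1,"dy":0,"dz":8,"ax":0,"ay":0,"az":0,"claw":0},{"dx":-1,"dy":0,"dz":16,"ax":0,"ay":0,"az":0,"claw":0},{"dx":-1,"dy":0,"dz":24,"ax":0,"ay":0,"az":0,"claw":0},{"dx":-1,"dy":0,"dz":30,"ax":0,"ay":0,"az":0,"claw":0},{"dx":-1,"dy":0,"dz":30,"ax":0,"ay":0,"az":0,"claw":0},{"dx":-1,"dy":0,"dz":30,"ax":0,"ay":0,"az":0,"claw":0}]' 30
cat > v.py <<'E'
from h import *
import sys
n=sys.argv[1]
D=grab('side');S=grab('scene');W=grab('wrist',n+'w');s=observe()
print(s['clock'],s['position'].round(4),s['tool_rot'].round(4),s['force'].round(2),s['grip_width'].round(4))
A=cv2.resize(D['image'][110:190,180:260],None,fx=5,fy=5,interpolation=2)
B=cv2.resize(S['image'][110:190,165:245],None,fx=5,fy=5,interpolation=2)
cv2.imwrite('pics/%s.png'%n,np.hstack([A,B]))
E
python3 v.py d1
```

```text
clock: 3.22
position: [0.4522, 0.244, 0.0695]
tool_rot: [-3.141, 0.0, 1.885]
force: [0.1, -0.4, 0.0]
grip_width: 0.0003Traceback (most recent call last):
  File "v.py", line 5, in <module>
    print(s['clock'],s['position'].round(4),s['tool_rot'].round(4),s['force'].round(2),s['grip_width'].round(4))
                                                                                       ^^^^^^^^^^^^^^^^^^^^^
AttributeError: 'float' object has no attribute 'round'
```

```bash
sed -i "s/s\['grip_width'\].round(4)/round(s['grip_width'],4)/" v.py; python3 v.py d1
```

```text
3.5167 [0.4527 0.2443 0.0704] [ 3.1411e+00 -1.0000e-04  1.8847e+00] [-0.13  0.51 -0.25] -0.0005
```

View pics/d1.png

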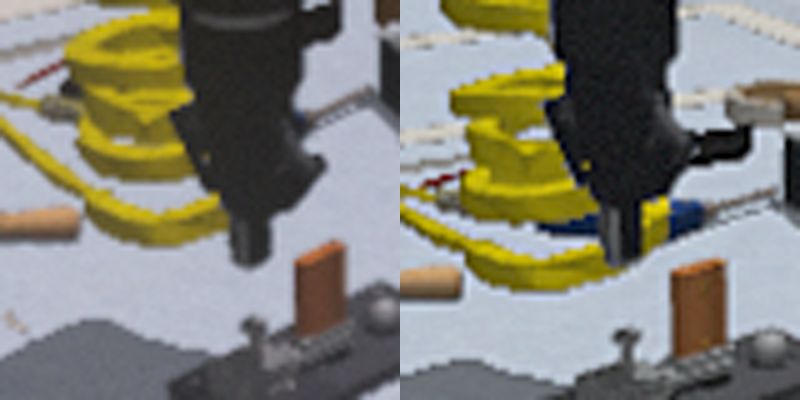

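```bash
python3 -m pendant '[{"dx":0,"dy":0,"dz":5,"ax":0,"ay":0,"az":0,"claw":0},{"dx":0,"dy":0,"dz":10,"ax":0,"ay":0,"az":0,"claw":0},{"dx":0,"dy":0,"dz":15,"ax":0,"ay":0,"az":0,"claw":0},{"dx":0,"dy":0,"dz":15,"ax":0,"ay":0,"az":0,"claw":0},{"dx":0,"dy":0,"dz":15,"ax":0,"ay":0,"az":0,"claw":0}]' 30
python3 v.py d2
```

```text
clock: 3.93
position: [0.4522, 0.244, 0.0546]
tool_rot: [-3.141, 0.0, 1.885]
force: [0.3, -0.2, 0.3]
grip_width: 0.0001
4.0833 [0.4526 0.2442 0.0552] [3.1415 0.     1.8847] [-0.8  -0.21  0.17] 0.0
```

View pics/d2.png

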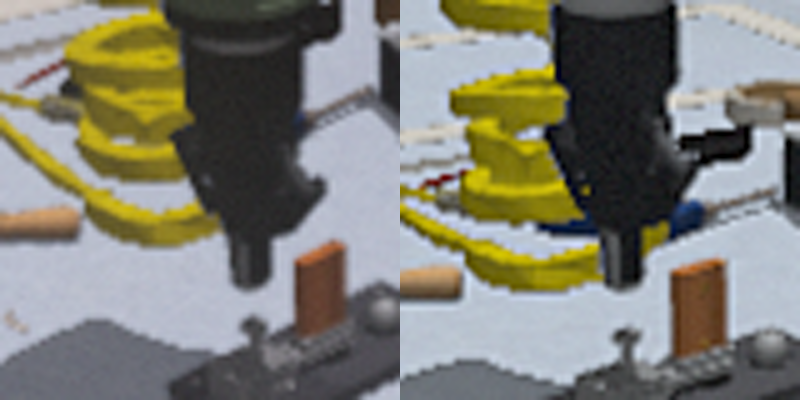

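View pics/d2w.png

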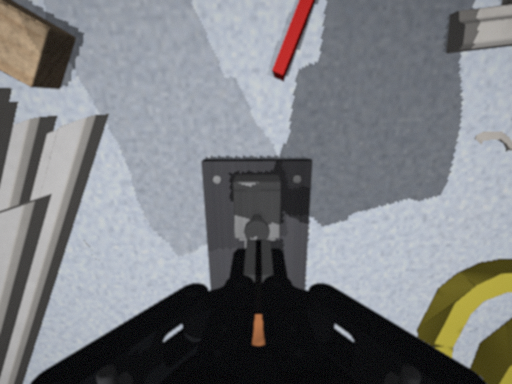

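```bash
python3 -m pendant '[{"dx":0,"dy":2,"dz":5,"ax":0,"ay":0,"az":0,"claw":0},{"dx":0,"dy":2,"dz":10,"ax":0,"ay":0,"az":0,"claw":0},{"dx":0,"dy":2,"dz":15,"ax":0,"ay":0,"az":0,"claw":0},{"dx":0,"dy":2,"dz":18,"ax":0,"ay":0,"az":0,"claw":0},{"dx":0,"dy":2,"dz":18,"ax":0,"ay":0,"az":0,"claw":0},{"dx":0,"dy":2,"dz":18,"ax":0,"ay":0,"az":0,"claw":0}]' 30
python3 v.py d3
```

```text
clock: 4.58
position: [0.4542, 0.2447, 0.0368]
tool_rot: [-3.141, 0.0, 1.885]
force: [-0.5, 0.2, 0.0]
grip_width: 0.0
4.7333 [0.4545 0.2449 0.0373] [ 3.1414e+00 -1.0000e-04  1.8848e+00] [-0.02 -0.89  0.03] -0.0002
```

View pics/d3.png

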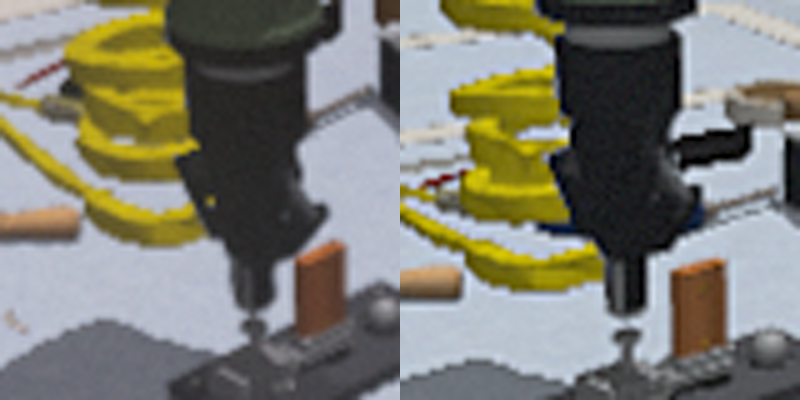

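View pics/d3w.png

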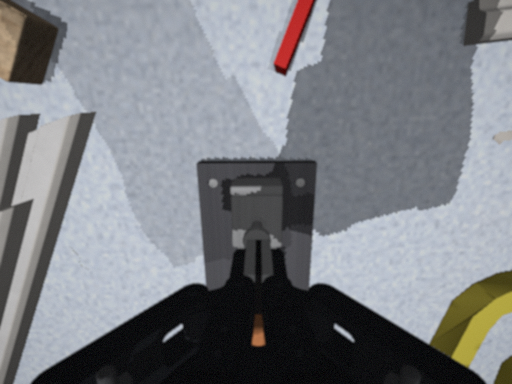

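```bash
python3 -m pendant '[{"dx":0,"dy":0,"dz":2,"ax":0,"ay":0,"az":0,"claw":0},{"dx":0,"dy":0,"dz":4,"ax":0,"ay":0,"az":0,"claw":0},{"dx":0,"dy":0,"dz":6,"ax":0,"ay":0,"az":0,"claw":0},{"dx":0,"dy":0,"dz":8,"ax":0,"ay":0,"az":0,"claw":0},{"dx":0,"dy":0,"dz":10,"ax":0,"ay":0,"az":0,"claw":0},{"dx":0,"dy":0,"dz":10,"ax":0,"ay":0,"az":0,"claw":0},{"dx":0,"dy":0,"dz":10,"ax":0,"ay":0,"az":0,"claw":0}]' 30
python3 v.py d4
```

```text
clock: 5.32
position: [0.4543, 0.2448, 0.027]
tool_rot: [-3.141, 0.0, 1.885]
force: [-0.6, -0.1, 0.5]
grip_width: 0.0001
5.4667 [0.4544 0.2448 0.0271] [-3.1416  0.      1.8848] [0.02 1.24 0.19] 0.0002
```

View pics/d4.png

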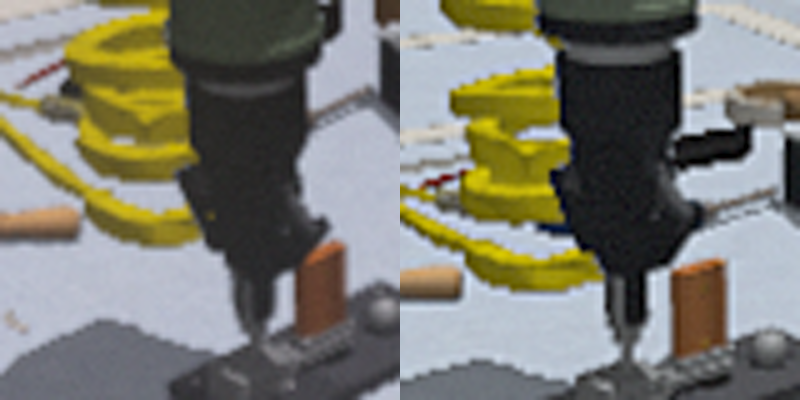

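```bash
python3 - <<'E'
from h import *
D=grab('side');S=grab('scene');W=grab('wrist')
A=cv2.resize(D['image'][150:190,210:250],None,fx=10,fy=10,interpolation=2)
B=cv2.resize(S['image'][150:190,190:230],None,fx=10,fy=10,interpolation=2)
cv2.imwrite('pics/c8.png',np.hstack([A,B]))
cv2.imwrite('pics/c9.png',cv2.resize(W['image'][140:290,190:320],None,fx=4,fy=4,interpolation=2))
E
```

```text
(no output)
```

View pics/c8.png

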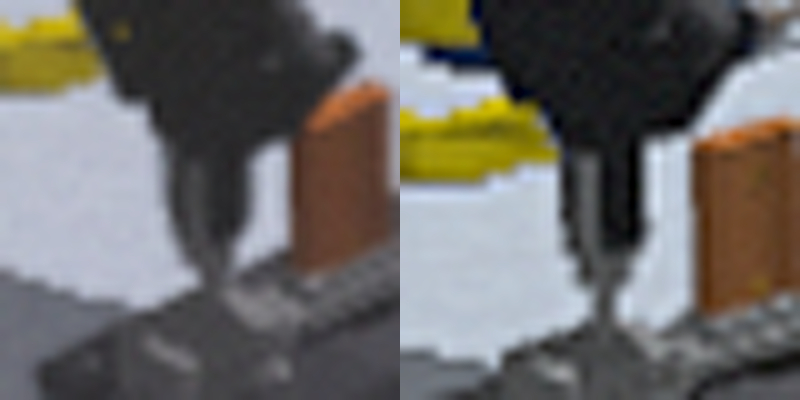

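View pics/c9.png

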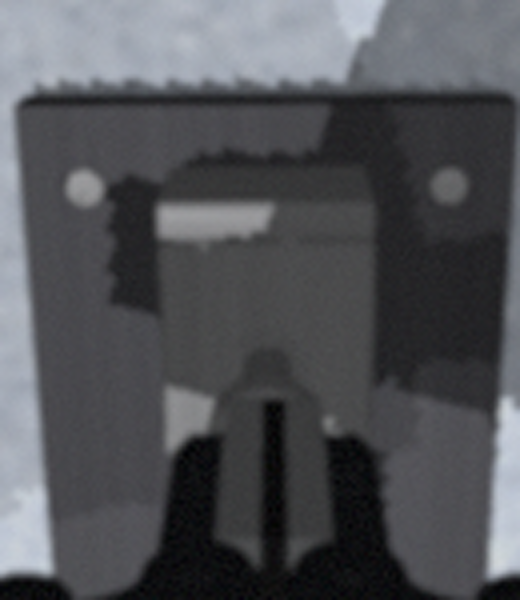

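```bash
python3 -m pendant '[{"dx":0,"dy":0,"dz":1.5,"ax":0,"ay":0,"az":0,"claw":0},{"dx":0,"dy":0,"dz":3,"ax":0,"ay":0,"az":0,"claw":0},{"dx":0,"dy":0,"dz":4.5,"ax":0,"ay":0,"az":0,"claw":0},{"dx":0,"dy":0,"dz":6,"ax":0,"ay":0,"az":0,"claw":0},{"dx":0,"dy":0,"dz":6,"ax":0,"ay":0,"az":0,"claw":0}]' 30
python3 - <<'E'
from h import *
D=grab('side');S=grab('scene');W=grab('wrist')
A=cv2.resize(D['image'][150:190,210:250],None,fx=10,fy=10,interpolation=2)
B=cv2.resize(S['image'][150:190,190:230],None,fx=10,fy=10,interpolation=2)
cv2.imwrite('pics/c10.png',np.hstack([A,B]))
s=observe(); print(s['position'],s['force'])
E
```

```text
clock: 6.03
position: [0.4545, 0.2449, 0.021]
tool_rot: [3.141, -0.0, 1.885]
force: [-0.8, 1.2, -1.0]
grip_width: 0.0004
[0.45432063 0.24481153 0.0210241 ] [ 0.19454048  0.1870456  -0.8952826 ]
```

View pics/c10.png

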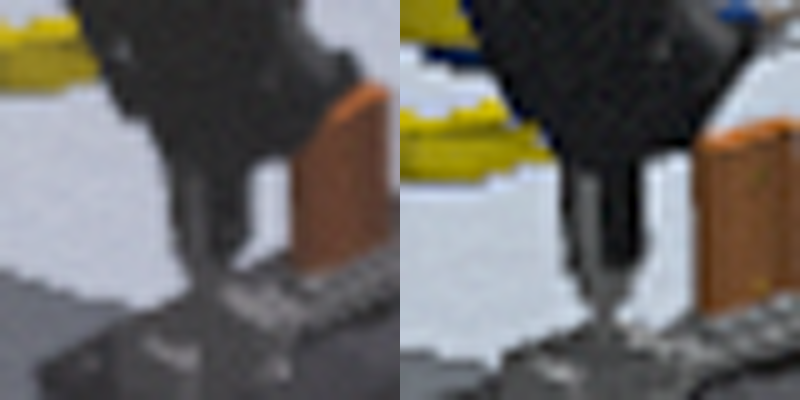

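```bash
python3 -m pendant '[{"dx":0,"dy":0,"dz":1.5,"ax":0,"ay":0,"az":0,"claw":0},{"dx":0,"dy":0,"dz":3,"ax":0,"ay":0,"az":0,"claw":0},{"dx":0,"dy":0,"dz":4,"ax":0,"ay":0,"az":0,"claw":0}]' 30; python3 -m pendant '[{"dx":0,"dy":0,"dz":1,"ax":0,"ay":0,"az":0,"claw":0},{"dx":0,"dy":0,"dz":2,"ax":0,"ay":0,"az":0,"claw":0},{"dx":0,"dy":0,"dz":3,"ax":0,"ay":0,"az":0,"claw":0}]' 30
python3 - <<'E'
from h import *
D=grab('side');S=grab('scene');W=grab('wrist')
A=cv2.resize(D['image'][150:190,210:250],None,fx=10,fy=10,interpolation=2)
B=cv2.resize(S['image'][150:190,190:230],None,fx=10,fy=10,interpolation=2)
cv2.imwrite('pics/c11.png',np.hstack([A,B]))
cv2.imwrite('pics/c12.png',cv2.resize(W['image'][140:290,190:320],None,fx=4,fy=4,interpolation=2))
s=observe(); print(s['position'],s['force'])
E
```

```text
clock: 6.43
position: [0.4544, 0.2448, 0.0171]
tool_rot: [3.142, 0.0, 1.885]
force: [-1.0, -0.4, 6.1]
grip_width: -0.0005
clock: 6.68
position: [0.4544, 0.2448, 0.0142]
tool_rot: [3.141, 0.0, 1.885]
force: [-2.1, -1.0, 5.8]
grip_width: 0.0001
[0.454342   0.24480849 0.01402397] [-0.68217691 -0.39610716  1.78779637]
```

View pics/c11.png

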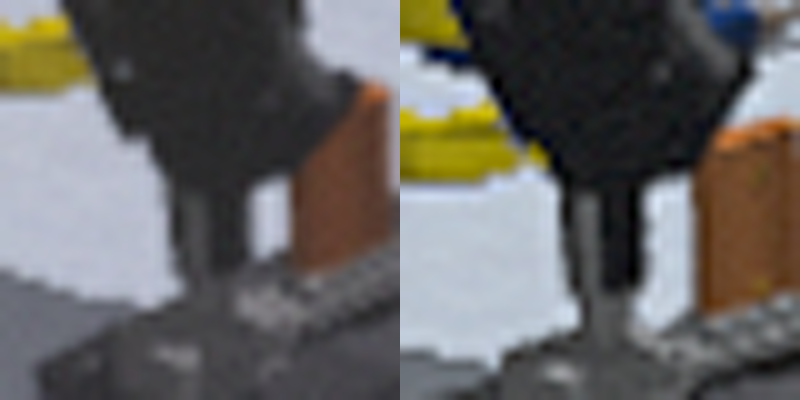

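View pics/c12.png

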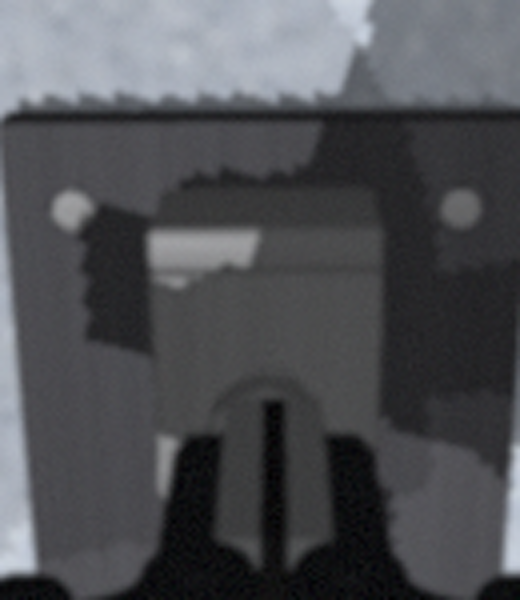

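```bash
python3 -m pendant '[{"dx":0,"dy":0,"dz":1.5,"ax":0,"ay":0,"az":0,"claw":0},{"dx":0,"dy":0,"dz":3,"ax":0,"ay":0,"az":0,"claw":0},{"dx":0,"dy":0,"dz":4,"ax":0,"ay":0,"az":0,"claw":0}]' 30; python3 -m pendant '[{"dx":0,"dy":0,"dz":1.5,"ax":0,"ay":0,"az":0,"claw":0},{"dx":0,"dy":0,"dz":3,"ax":0,"ay":0,"az":0,"claw":0},{"dx":0,"dy":0,"dz":4,"ax":0,"ay":0,"az":0,"claw":0}]' 30
python3 - <<'E'
from h import *
D=grab('side');S=grab('scene');W=grab('wrist')
A=cv2.resize(D['image'][140:190,210:260],None,fx=8,fy=8,interpolation=2)
B=cv2.resize(S['image'][140:190,190:240],None,fx=8,fy=8,interpolation=2)
cv2.imwrite('pics/c13.png',np.hstack([A,B]))
cv2.imwrite('pics/c14.png',cv2.resize(W['image'][140:290,190:320],None,fx=4,fy=4,interpolation=2))
s=observe(); print(s['position'],s['force'])
E
```

```text
clock: 7.08
position: [0.4544, 0.2448, 0.0101]
tool_rot: [3.142, -0.0, 1.885]
force: [-0.7, -1.2, 5.1]
grip_width: 0.0001
clock: 7.33
position: [0.4546, 0.245, 0.0065]
tool_rot: [3.141, -0.0, 1.885]
force: [-7.5, -3.9, 38.5]
grip_width: -0.0002
[0.45450502 0.24491189 0.0066546 ] [-4.01430284 -2.64956889 18.96886401]
```

View pics/c13.png

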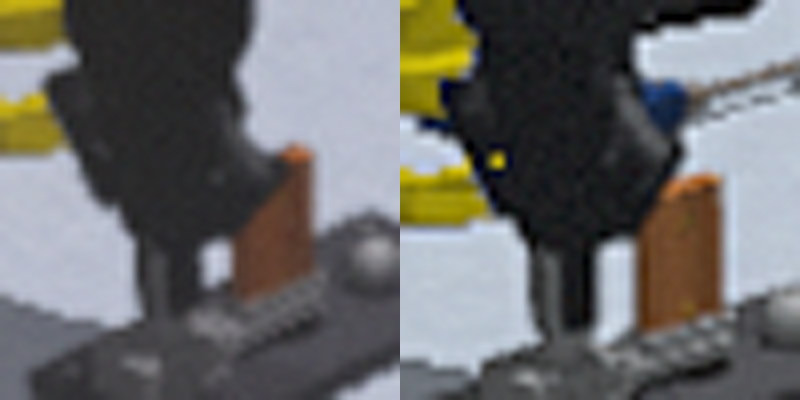

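View pics/c14.png

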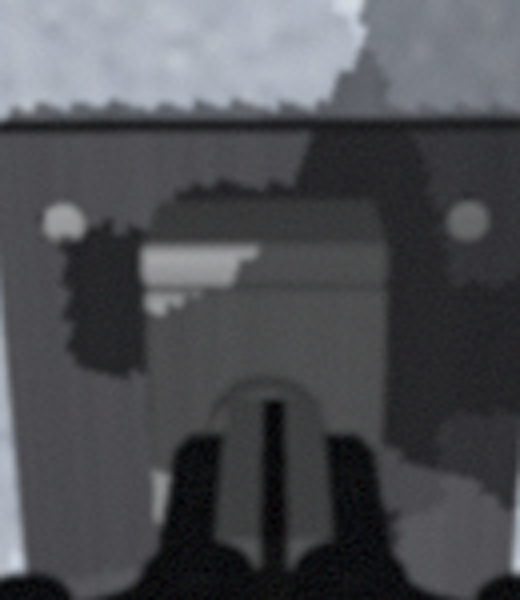

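```bash
python3 -m pendant '[{"dx":0,"dy":0,"dz":-10,"ax":0,"ay":0,"az":0,"claw":0},{"dx":0,"dy":0,"dz":-30,"ax":0,"ay":0,"az":0,"claw":0},{"dx":0,"dy":0,"dz":-60,"ax":0,"ay":0,"az":0,"claw":0},{"dx":0,"dy":-10,"dz":-90,"ax":0,"ay":0,"az":0,"claw":0},{"dx":0,"dy":-20,"dz":-110,"ax":0,"ay":0,"az":0,"claw":0},{"dx":0,"dy":-20,"dz":-110,"ax":0,"ay":0,"az":0,"claw":30},{"dx":0,"dy":-20,"dz":-110,"ax":0,"ay":0,"az":0,"claw":50}]' 30; 
python3 - <<'E'
from h import *
D=grab('side');S=grab('scene');W=grab('wrist','w3')
A=cv2.resize(D['image'][150:200,210:260],None,fx=8,fy=8,interpolation=2)
B=cv2.resize(S['image'][150:200,190:240],None,fx=8,fy=8,interpolation=2)
cv2.imwrite('pics/c15.png',np.hstack([A,B]))
s=observe(); print(s['position'],s['force'],s['tool_rot'])
p=s['position']; print(proj(W,p),[proj(W,(.452,.2445,z)).round(1).tolist() for z in (.043,.065)])
E
```

```text
clock: 8.07
position: [0.4357, 0.239, 0.1173]
tool_rot: [3.139, -0.001, 1.885]
force: [-0.4, -0.5, -0.5]
grip_width: 0.0234
[0.43523444 0.23852485 0.1154168 ] [ 0.55892057  0.26248812 -0.62437872] [-3.14065231e+00  3.38354171e-04  1.88477878e+00]
[259.31495318 225.84374083] [[259.6, 211.3], [259.7, 220.3]]
```

View pics/c15.png

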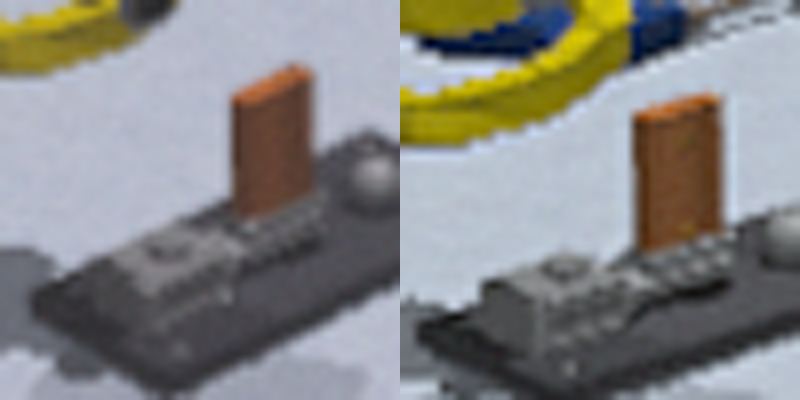

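View pics/w3.png

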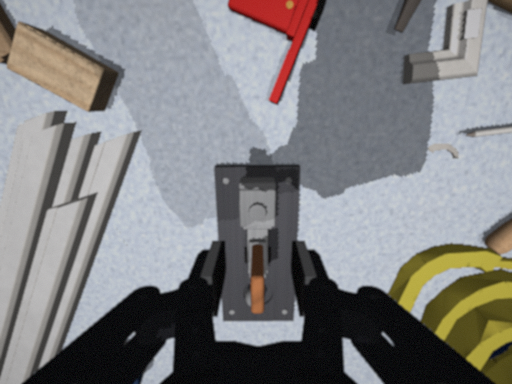

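```bash
python3 - <<'E'
from h import *
W=grab('wrist'); s=observe()
im=W['image']
cv2.imwrite('pics/c16.png',cv2.resize(im[190:335,195:325],None,fx=4,fy=4,interpolation=2))
for q in [(.507,.262,.094),(.564,.281,.0235),(.452,.2445,.043)]: 
    uv=proj(W,q); print(uv, (uv-[195,190])*4)
print(s['position'])
E
```

```text
[259.41391718 294.7354222 ] [257.65566872 418.94168879]
[259.53530914 297.75820375] [258.14123656 431.032815  ]
[259.64273133 211.5593916 ] [258.57092532  86.23756638]
[0.43517249 0.23848693 0.1152642 ]
```

View pics/c16.png

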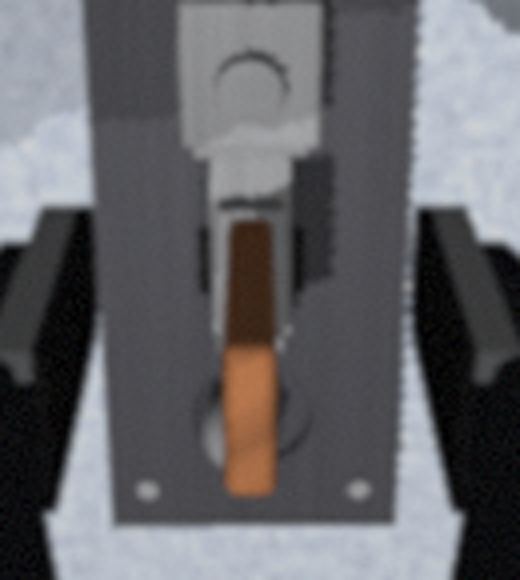

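```bash
python3 -m pendant '[{"dx":0,"dy":25,"dz":0,"ax":0,"ay":0,"az":0,"claw":50},{"dx":-1,"dy":50,"dz":0,"ax":0,"ay":0,"az":0,"claw":50},{"dx":-1,"dy":70,"dz":0,"ax":0,"ay":0,"az":0,"claw":50},{"dx":-1,"dy":75.5,"dz":10,"ax":0,"ay":0,"az":0,"claw":50},{"dx":-1,"dy":75.5,"dz":30,"ax":0,"ay":0,"az":0,"claw":50},{"dx":-1,"dy":75.5,"dz":45,"ax":0,"ay":0,"az":0,"claw":50},{"dx":-1,"dy":75.5,"dz":45,"ax":0,"ay":0,"az":0,"claw":50}]' 30; 
python3 - <<'E'
from h import *
D=grab('side');S=grab('scene');W=grab('wrist','w4')
A=cv2.resize(D['image'][120:200,200:280],None,fx=5,fy=5,interpolation=2)
B=cv2.resize(S['image'][120:200,180:260],None,fx=5,fy=5,interpolation=2)
cv2.imwrite('pics/c17.png',np.hstack([A,B]))
s=observe(); print(s['position'],s['force'],s['tool_rot'])
E
```

```text
clock: 8.85
position: [0.5054, 0.2599, 0.0674]
tool_rot: [-3.136, 0.001, 1.885]
force: [-0.4, 0.3, 0.1]
grip_width: 0.0499
[0.50738873 0.26095916 0.07118282] [-0.15486     0.47200378 -0.10251999] [-3.14110321e+00  1.52002723e-04  1.88470501e+00]
```

View pics/c17.png

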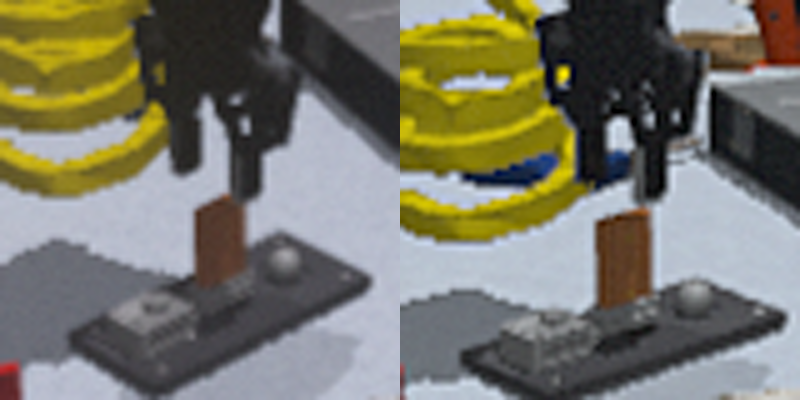

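View pics/w4.png

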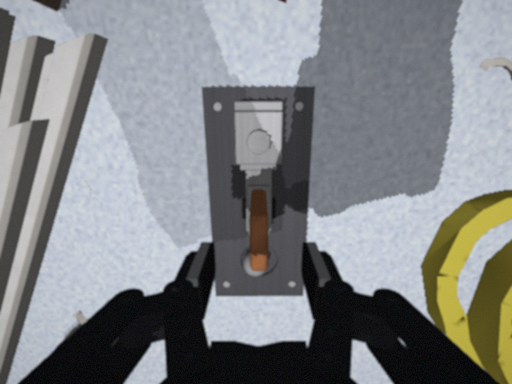

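```bash
python3 -m pendant '[{"dx":0,"dy":0,"dz":15,"ax":0,"ay":0,"az":0,"claw":50},{"dx":0,"dy":0,"dz":30,"ax":0,"ay":0,"az":0,"claw":50},{"dx":0,"dy":0,"dz":42,"ax":0,"ay":0,"az":0,"claw":50},{"dx":0,"dy":0,"dz":47,"ax":0,"ay":0,"az":0,"claw":50},{"dx":0,"dy":0,"dz":47,"ax":0,"ay":0,"az":0,"claw":50}]' 30; 
python3 - <<'E'
from h import *
D=grab('side');S=grab('scene');W=grab('wrist','w5')
A=cv2.resize(D['image'][120:200,200:280],None,fx=5,fy=5,interpolation=2)
B=cv2.resize(S['image'][120:200,180:260],None,fx=5,fy=5,interpolation=2)
cv2.imwrite('pics/c18.png',np.hstack([A,B]))
s=observe(); print(s['position'],s['force'],s['tool_rot'])
E
```

```text
clock: 9.42
position: [0.5071, 0.2608, 0.0235]
tool_rot: [-3.14, 0.0, 1.885]
force: [-0.2, 0.1, 0.6]
grip_width: 0.05
[0.50788724 0.26122125 0.02482573] [1.13767055 0.00777554 0.69207927] [ 3.14071857e+00 -1.59914072e-04  1.88470319e+00]
```

View pics/c18.png

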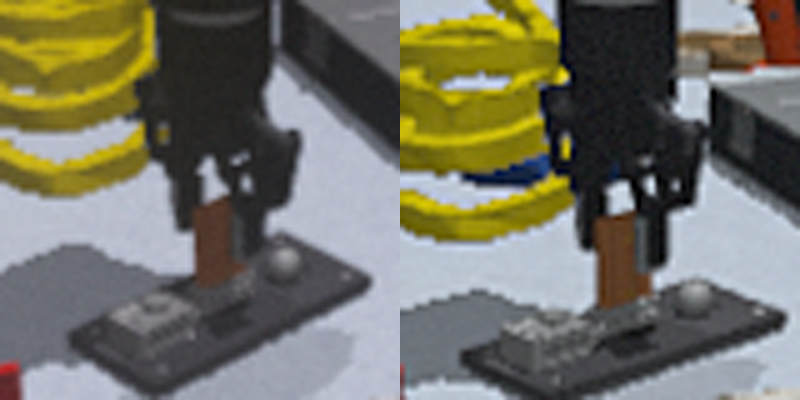

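View pics/w5.png

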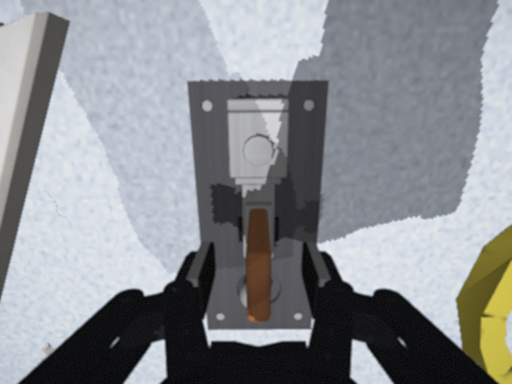

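```bash
python3 -m pendant '[{"dx":0,"dy":0,"dz":2,"ax":0,"ay":0,"az":0,"claw":40},{"dx":0,"dy":0,"dz":2,"ax":0,"ay":0,"az":0,"claw":30},{"dx":0,"dy":0,"dz":2,"ax":0,"ay":0,"az":0,"claw":22},{"dx":0,"dy":0,"dz":2,"ax":0,"ay":0,"az":0,"claw":17},{"dx":0,"dy":0,"dz":2,"ax":0,"ay":0,"az":0,"claw":14},{"dx":0,"dy":0,"dz":2,"ax":0,"ay":0,"az":0,"claw":12},{"dx":0,"dy":0,"dz":2,"ax":0,"ay":0,"az":0,"claw":10},{"dx":0,"dy":0,"dz":2,"ax":0,"ay":0,"az":0,"claw":5},{"dx":0,"dy":0,"dz":2,"ax":0,"ay":0,"az":0,"claw":0}]' 80; 
python3 - <<'E'
from h import *
D=grab('side');S=grab('scene');W=grab('wrist','w6')
A=cv2.resize(D['image'][120:200,200:280],None,fx=5,fy=5,interpolation=2)
B=cv2.resize(S['image'][120:200,180:260],None,fx=5,fy=5,interpolation=2)
cv2.imwrite('pics/c19.png',np.hstack([A,B]))
s=observe(); print(s['position'],s['force'],s['tool_rot'],s['grip_width'])
E
```

```text
clock: 10.32
position: [0.5076, 0.2611, 0.0223]
tool_rot: [3.141, -0.0, 1.885]
force: [-1.5, -0.7, 5.0]
grip_width: 0.0109
[0.50753547 0.26110294 0.02233165] [-0.67032154 -1.0996975   4.66592289] [ 3.14139727e+00 -6.75007476e-05  1.88476727e+00] 0.01096002736153663
```

View pics/c19.png

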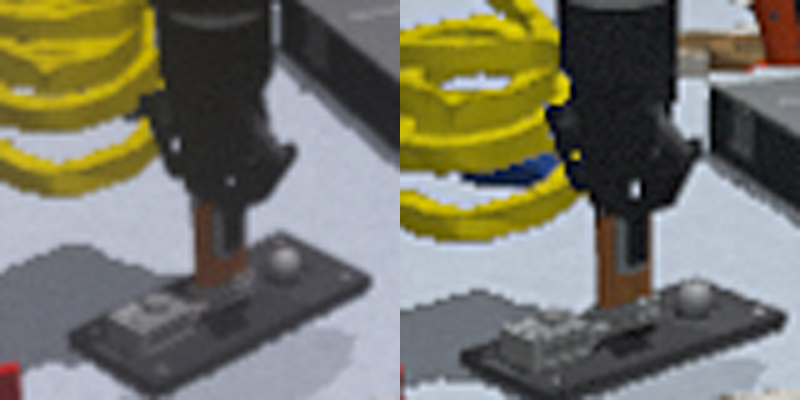

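View pics/w6.png

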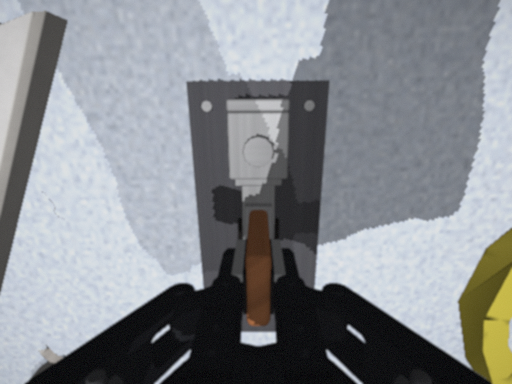

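```bash
python3 -m pendant '[{"dx":0,"dy":0,"dz":-0.5,"ax":0,"ay":0,"az":0,"claw":0},{"dx":0,"dy":0,"dz":-1.5,"ax":0,"ay":0,"az":0,"claw":0},{"dx":0,"dy":0,"dz":-3,"ax":0,"ay":0,"az":0,"claw":0},{"dx":0,"dy":0,"dz":-5,"ax":0,"ay":0,"az":0,"claw":0},{"dx":0,"dy":0,"dz":-7,"ax":0,"ay":0,"az":0,"claw":0},{"dx":0,"dy":0,"dz":-9,"ax":0,"ay":0,"az":0,"claw":0},{"dx":0,"dy":0,"dz":-11,"ax":0,"ay":0,"az":0,"claw":0},{"dx":0,"dy":0,"dz":-13,"ax":0,"ay":0,"az":0,"claw":0},{"dx":0,"dy":0,"dz":-14.5,"ax":0,"ay":0,"az":0,"claw":0},{"dx":0,"dy":0,"dz":-15,"ax":0,"ay":0,"az":0,"claw":0}]' 80; 
python3 - <<'E'
from h import *
D=grab('side');S=grab('scene');W=grab('wrist','w7')
A=cv2.resize(D['image'][120:200,200:280],None,fx=5,fy=5,interpolation=2)
B=cv2.resize(S['image'][120:200,180:260],None,fx=5,fy=5,interpolation=2)
cv2.imwrite('pics/c20.png',np.hstack([A,B]))
s=observe(); print(s['position'],s['force'],s['moment'],s['grip_width'])
E
```

```text
clock: 11.3
position: [0.5076, 0.2611, 0.0374]
tool_rot: [3.141, -0.0, 1.885]
force: [0.4, 0.9, -5.9]
grip_width: 0.0106
[0.50744466 0.26101279 0.03709112] [ 3.97621109e-01  4.11697329e-03 -5.41924854e+00] [-0.01737106  0.04625817  0.03017551] 0.011336500694354308
```

View pics/c20.png

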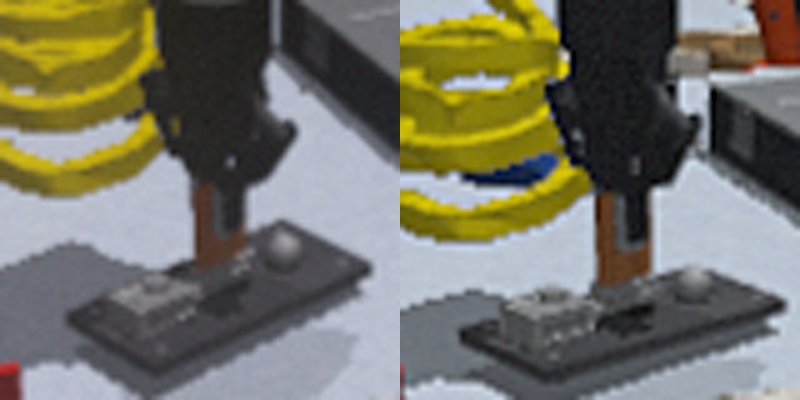

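View pics/w7.png

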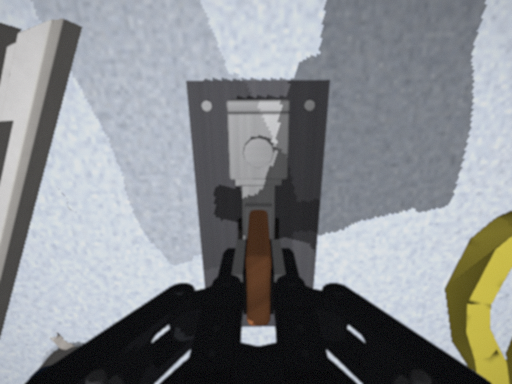

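```bash
python3 -m pendant '[{"dx":0,"dy":0,"dz":-1,"ax":0,"ay":0,"az":0,"claw":0},{"dx":0,"dy":0,"dz":-4,"ax":0,"ay":0,"az":0,"claw":0},{"dx":0,"dy":0,"dz":-9,"ax":0,"ay":0,"az":0,"claw":0},{"dx":0,"dy":0,"dz":-16,"ax":0,"ay":0,"az":0,"claw":0},{"dx":0,"dy":0,"dz":-24,"ax":0,"ay":0,"az":0,"claw":0},{"dx":0,"dy":0,"dz":-32,"ax":0,"ay":0,"az":0,"claw":0},{"dx":0,"dy":0,"dz":-39,"ax":0,"ay":0,"az":0,"claw":0},{"dx":0,"dy":0,"dz":-44,"ax":0,"ay":0,"az":0,"claw":0},{"dx":0,"dy":0,"dz":-47,"ax":0,"ay":0,"az":0,"claw":0},{"dx":0,"dy":0,"dz":-48,"ax":0,"ay":0,"az":0,"claw":0}]' 80;  python3 -m pendant '[{"dx":0,"dy":0,"dz":-1,"ax":0,"ay":0,"az":0,"claw":0},{"dx":0,"dy":0,"dz":-4,"ax":0,"ay":0,"az":0,"claw":0},{"dx":0,"dy":0,"dz":-9,"ax":0,"ay":0,"az":0,"claw":0},{"dx":0,"dy":0,"dz":-15,"ax":0,"ay":0,"az":0,"claw":0},{"dx":0,"dy":0,"dz":-21,"ax":0,"ay":0,"az":0,"claw":0},{"dx":0,"dy":0,"dz":-27,"ax":0,"ay":0,"az":0,"claw":0},{"dx":0,"dy":0,"dz":-33,"ax":0,"ay":0,"az":0,"claw":0},{"dx":0,"dy":0,"dz":-38,"ax":0,"ay":0,"az":0,"claw":0},{"dx":0,"dy":0,"dz":-41,"ax":0,"ay":0,"az":0,"claw":0},{"dx":0,"dy":0,"dz":-42,"ax":0,"ay":0,"az":0,"claw":0}]' 80
python3 - <<'E'
from h import *
D=grab('side');S=grab('scene');W=grab('wrist','w8')
A=cv2.resize(D['image'][90:210,200:320],None,fx=3.3,fy=3.3,interpolation=2)
B=cv2.resize(S['image'][90:210,180:300],None,fx=3.3,fy=3.3,interpolation=2)
cv2.imwrite('pics/c21.png',np.hstack([A,B]))
s=observe(); print(s['position'],s['force'],s['moment'],s['grip_width'],s['qpos'])
E
```

```text
clock: 12.28
position: [0.5077, 0.2612, 0.0858]
tool_rot: [3.141, -0.0, 1.885]
force: [0.1, -0.3, -6.2]
grip_width: 0.011
clock: 13.12
position: [0.5077, 0.2612, 0.1278]
tool_rot: [3.141, -0.0, 1.885]
force: [0.4, -0.5, -5.7]
grip_width: 0.0107
[0.50737625 0.26095748 0.12697826] [-0.05328529  0.12431506 -5.32895776] [-0.02709373  0.00897713 -0.02148427] 0.011171618037796816 [-0.59516655  0.51832367  0.02259432  1.81258701 -0.01542097  0.81107552
  1.31983983]
```

View pics/c21.png

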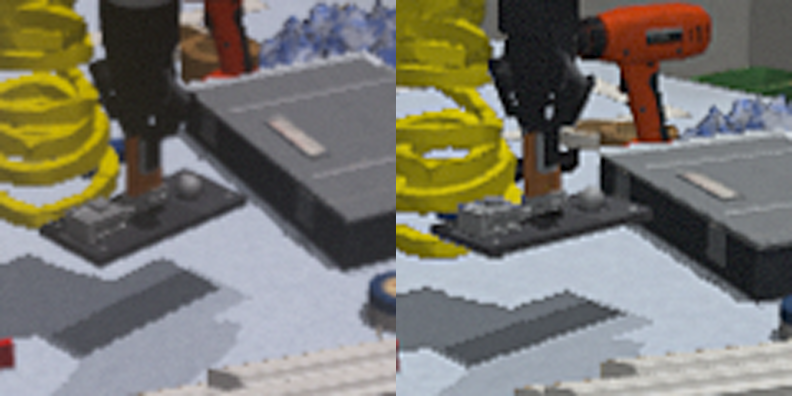

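View pics/w8.png

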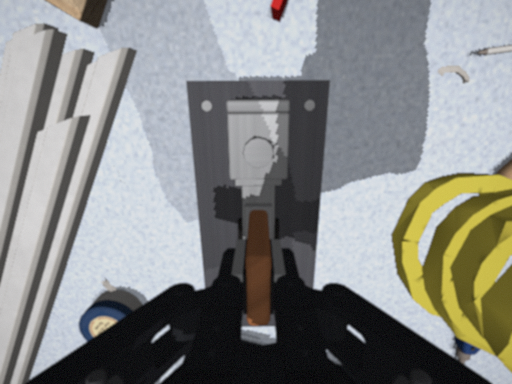

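```bash
python3 -m pendant '[{"dx":-1,"dy":-0.3,"dz":0,"ax":0,"ay":0,"az":0.1,"claw":0},{"dx":-4.8,"dy":-1.5,"dz":0,"ax":0,"ay":0,"az":0.5,"claw":0},{"dx":-11.4,"dy":-3.7,"dz":0,"ax":0,"ay":0,"az":1.2,"claw":0},{"dx":-20,"dy":-6.5,"dz":0,"ax":0,"ay":0,"az":2.2,"claw":0},{"dx":-30,"dy":-9.7,"dz":0,"ax":0,"ay":0,"az":3.3,"claw":0},{"dx":-40,"dy":-13,"dz":0,"ax":0,"ay":0,"az":4.3,"claw":0},{"dx":-48.5,"dy":-15.8,"dz":0,"ax":0,"ay":0,"az":5.3,"claw":0},{"dx":-55.2,"dy":-17.9,"dz":0,"ax":0,"ay":0,"az":6,"claw":0},{"dx":-59,"dy":-19.2,"dz":0,"ax":0,"ay":0,"az":6.4,"claw":0},{"dx":-60,"dy":-19.5,"dz":0,"ax":0,"ay":0,"az":6.5,"claw":0}]' 80
python3 - <<'E'
from h import *
D=grab('side');S=grab('scene')
A=cv2.resize(D['image'][90:210,200:320],None,fx=3.3,fy=3.3,interpolation=2)
B=cv2.resize(S['image'][90:210,180:300],None,fx=3.3,fy=3.3,interpolation=2)
cv2.imwrite('pics/c22.png',np.hstack([A,B]))
s=observe(); print(s['position'],s['tool_rot'])
E
```

```text
clock: 14.1
position: [0.5076, 0.197, 0.1272]
tool_rot: [3.142, 0.0, 1.77]
force: [0.7, 0.2, -5.7]
grip_width: 0.0113
[0.5074937  0.19803219 0.12715672] [ 3.14148412e+00 -1.80193058e-04  1.77130713e+00]
```

View pics/c22.png

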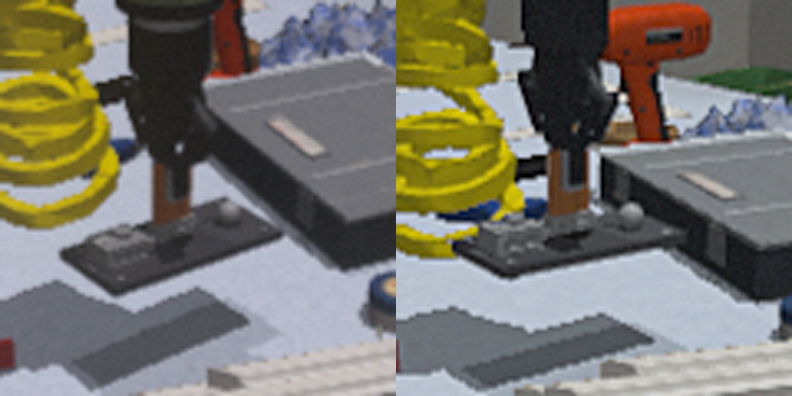

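```bash
python3 -m pendant '[{"dx":-1,"dy":-0.2,"dz":0,"ax":0,"ay":0,"az":0.1,"claw":0},{"dx":-4.9,"dy":-1,"dz":0,"ax":0,"ay":0,"az":0.5,"claw":0},{"dx":-11.8,"dy":-2.4,"dz":0,"ax":0,"ay":0,"az":1.2,"claw":0},{"dx":-20.6,"dy":-4.2,"dz":0,"ax":0,"ay":0,"az":2.2,"claw":0},{"dx":-30.9,"dy":-6.3,"dz":0,"ax":0,"ay":0,"az":3.3,"claw":0},{"dx":-41.2,"dy":-8.4,"dz":0,"ax":0,"ay":0,"az":4.3,"claw":0},{"dx":-50,"dy":-10.2,"dz":0,"ax":0,"ay":0,"az":5.3,"claw":0},{"dx":-56.8,"dy":-11.6,"dz":0,"ax":0,"ay":0,"az":6,"claw":0},{"dx":-60.8,"dy":-12.4,"dz":0,"ax":0,"ay":0,"az":6.4,"claw":0},{"dx":-61.7,"dy":-12.6,"dz":0,"ax":0,"ay":0,"az":6.5,"claw":0}]' 80
python3 -m pendant '[{"dx":-1,"dy":-0.1,"dz":0,"ax":0,"ay":0,"az":0.1,"claw":0},{"dx":-5,"dy":-0.4,"dz":0,"ax":0,"ay":0,"az":0.5,"claw":0},{"dx":-12,"dy":-1,"dz":0,"ax":0,"ay":0,"az":1.2,"claw":0},{"dx":-20.9,"dy":-1.8,"dz":0,"ax":0,"ay":0,"az":2.2,"claw":0},{"dx":-31.4,"dy":-2.7,"dz":0,"ax":0,"ay":0,"az":3.3,"claw":0},{"dx":-41.8,"dy":-3.7,"dz":0,"ax":0,"ay":0,"az":4.3,"claw":0},{"dx":-50.8,"dy":-4.4,"dz":0,"ax":0,"ay":0,"az":5.3,"claw":0},{"dx":-57.8,"dy":-5,"dz":0,"ax":0,"ay":0,"az":6,"claw":0},{"dx":-61.8,"dy":-5.4,"dz":0,"ax":0,"ay":0,"az":6.4,"claw":0},{"dx":-62.8,"dy":-5.5,"dz":0,"ax":0,"ay":0,"az":6.5,"claw":0}]' 80
cat > v2.py <<'E'
from h import *
import sys
D=grab('side',sys.argv[1]+'D');S=grab('scene',sys.argv[1]+'S');W=grab('wrist',sys.argv[1]+'W')
A=cv2.resize(D['image'][100:280,200:380],None,fx=2.2,fy=2.2,interpolation=2)
B=cv2.resize(S['image'][100:280,180:360],None,fx=2.2,fy=2.2,interpolation=2)
cv2.imwrite('pics/%s.png'%sys.argv[1],np.hstack([A,B]))
s=observe(); print(s['clock'],s['position'],s['tool_rot'],s['qpos'].round(2))
E
python3 v2.py e1
```

```text
clock: 15.03
position: [0.5075, 0.134, 0.1272]
tool_rot: [3.142, 0.0, 1.656]
force: [0.5, 0.9, -6.2]
grip_width: 0.0108
clock: 15.87
position: [0.5074, 0.071, 0.1271]
tool_rot: [3.142, 0.0, 1.543]
force: [0.9, 0.9, -6.3]
grip_width: 0.0111
16.0167 [0.50741452 0.0723029  0.12709346] [ 3.14157773e+00 -2.01662163e-04  1.54497466e+00] [-0.35  0.44  0.13  1.97 -0.08  0.74  1.36]
```

View pics/e1.png

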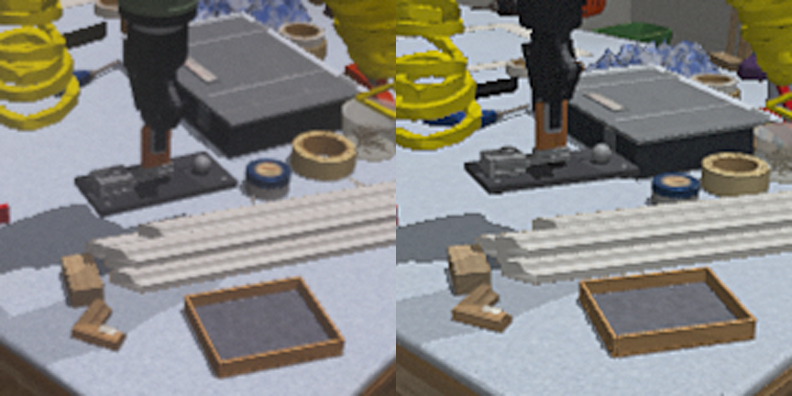

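View pics/e1W.png

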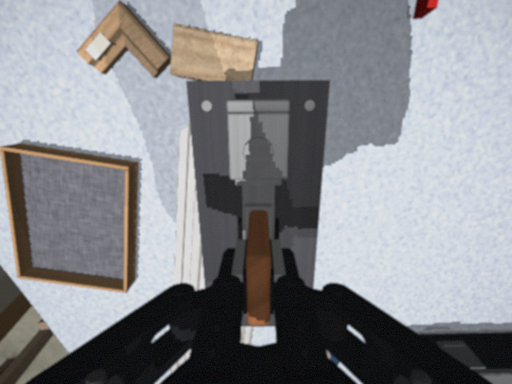

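```bash
python3 - <<'E'
from h import *
W=grab('wrist'); D=grab('side')
P=[onz(W,u,v,.025)[:2] for u,v in [(2,147),(137,163),(127,291),(20,278)]]
print(np.round(P,4),np.mean(P,0),[np.linalg.norm(P[i]-P[i-1]).round(3) for i in range(4)])
# ball in side view
for uv in [(200+203/2.2,100+163/2.2)]: print([onz(D,*uv,z).round(3) for z in (.12,.128)])
s=observe();y=s['tool_rot'][2];print(s['position'][:2]+.06*np.array([np.sin(y),-np.cos(y)]))
E
```

```text
[[ 0.4602 -0.1873]
 [ 0.4802 -0.053 ]
 [ 0.6376 -0.0919]
 [ 0.6158 -0.2169]] [ 0.54845873 -0.13727848] [np.float64(0.158), np.float64(0.136), np.float64(0.162), np.float64(0.127)]
[array([0.585, 0.074, 0.12 ]), array([0.578, 0.062, 0.128])]
[0.56733365 0.07091376]
```

```bash
python3 -m pendant '[{"dx":-1,"dy":0,"dz":0,"ax":0,"ay":0,"az":0.1,"claw":0},{"dx":-5,"dy":-0.3,"dz":0,"ax":0,"ay":0,"az":0.5,"claw":0},{"dx":-12,"dy":-0.6,"dz":0,"ax":0,"ay":0,"az":1.2,"claw":0},{"dx":-21,"dy":-1.1,"dz":0,"ax":0,"ay":0,"az":2.2,"claw":0},{"dx":-31.5,"dy":-1.7,"dz":0,"ax":0,"ay":0,"az":3.3,"claw":0},{"dx":-42,"dy":-2.3,"dz":0,"ax":0,"ay":0,"az":4.3,"claw":0},{"dx":-51,"dy":-2.8,"dz":0,"ax":0,"ay":0,"az":5.3,"claw":0},{"dx":-58,"dy":-3.1,"dz":0,"ax":0,"ay":0,"az":6,"claw":0},{"dx":-62,"dy":-3.3,"dz":0,"ax":0,"ay":0,"az":6.4,"claw":0},{"dx":-63,"dy":-3.4,"dz":0,"ax":0,"ay":0,"az":6.5,"claw":0}]' 80
python3 -m pendant '[{"dx":-1,"dy":0.1,"dz":0,"ax":0,"ay":0,"az":0.1,"claw":0},{"dx":-5,"dy":0.3,"dz":0,"ax":0,"ay":0,"az":0.5,"claw":0},{"dx":-12,"dy":0.7,"dz":0,"ax":0,"ay":0,"az":1.2,"claw":0},{"dx":-21,"dy":1.3,"dz":0,"ax":0,"ay":0,"az":2.2,"claw":0},{"dx":-31.5,"dy":1.9,"dz":0,"ax":0,"ay":0,"az":3.3,"claw":0},{"dx":-42,"dy":2.5,"dz":0,"ax":0,"ay":0,"az":4.3,"claw":0},{"dx":-51,"dy":3.1,"dz":0,"ax":0,"ay":0,"az":5.3,"claw":0},{"dx":-58,"dy":3.5,"dz":0,"ax":0,"ay":0,"az":6,"claw":0},{"dx":-62,"dy":3.7,"dz":0,"ax":0,"ay":0,"az":6.4,"claw":0},{"dx":-63,"dy":3.8,"dz":0,"ax":0,"ay":0,"az":6.5,"claw":0}]' 80
python3 -m pendant '[{"dx":-1,"dy":0.2,"dz":0,"ax":0,"ay":0,"az":0.1,"claw":0},{"dx":-5,"dy":0.9,"dz":0,"ax":0,"ay":0,"az":0.5,"claw":0},{"dx":-12,"dy":2.1,"dz":0,"ax":0,"ay":0,"az":1.2,"claw":0},{"dx":-20.8,"dy":3.7,"dz":0,"ax":0,"ay":0,"az":2.2,"claw":0},{"dx":-31,"dy":5.5,"dz":0,"ax":0,"ay":0,"az":3.3,"claw":0},{"dx":-41.4,"dy":7.3,"dz":0,"ax":0,"ay":0,"az":4.3,"claw":0},{"dx":-50.3,"dy":8.9,"dz":0,"ax":0,"ay":0,"az":5.3,"claw":0},{"dx":-57.2,"dy":10.1,"dz":0,"ax":0,"ay":0,"az":6,"claw":0},{"dx":-61.2,"dy":10.8,"dz":0,"ax":0,"ay":0,"az":6.4,"claw":0},{"dx":-62.2,"dy":11,"dz":0,"ax":0,"ay":0,"az":6.5,"claw":0}]' 80
python3 v2.py e2
```

```text
clock: 16.95
position: [0.5022, 0.0081, 0.1271]
tool_rot: [-3.142, 0.0, 1.429]
force: [0.2, -0.6, -5.5]
grip_width: 0.0109
clock: 17.78
position: [0.4972, -0.0548, 0.1271]
tool_rot: [3.142, 0.0, 1.316]
force: [0.2, -0.1, -6.8]
grip_width: 0.0109
clock: 18.62
position: [0.4922, -0.1178, 0.1271]
tool_rot: [3.142, 0.0, 1.202]
force: [-0.0, 0.0, -5.0]
grip_width: 0.0112
18.7667 [ 0.49240346 -0.11653637  0.12706637] [-3.14146403e+00 -1.73838353e-04  1.20449155e+00] [-0.06  0.44  0.24  1.99 -0.15  0.73  1.47]
```

View pics/e2.png

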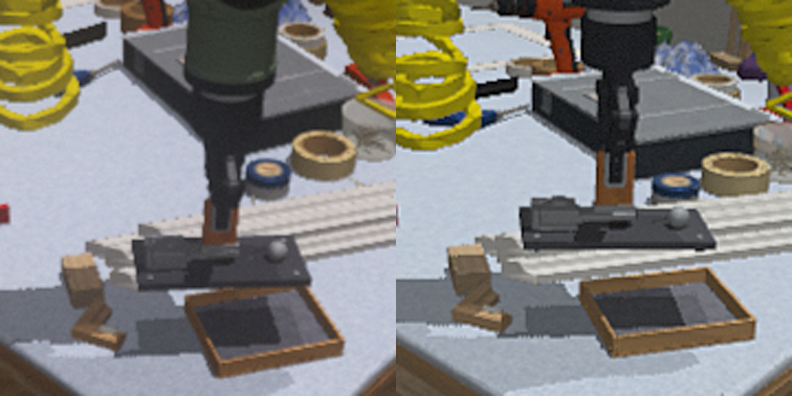

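View pics/e2W.png

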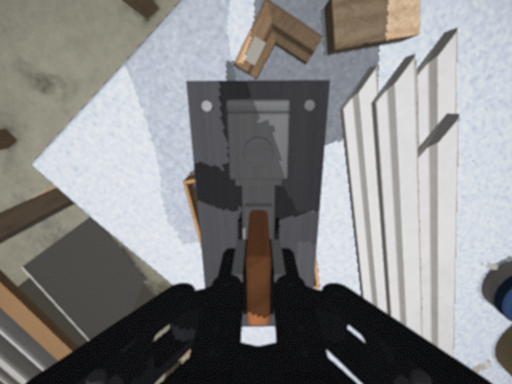

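```bash
python3 -m pendant '[{"dx":0,"dy":0,"dz":2,"ax":0,"ay":0,"az":0,"claw":0},{"dx":0,"dy":0,"dz":4,"ax":0,"ay":0,"az":0,"claw":0},{"dx":0,"dy":0,"dz":5,"ax":0,"ay":0,"az":0,"claw":0},{"dx":0,"dy":0,"dz":5,"ax":0,"ay":0,"az":0,"claw":0},{"dx":0,"dy":0,"dz":5,"ax":0,"ay":0,"az":0,"claw":0},{"dx":0,"dy":0,"dz":5,"ax":0,"ay":0,"az":0,"claw":0},{"dx":0,"dy":0,"dz":5,"ax":0,"ay":0,"az":0,"claw":0},{"dx":0,"dy":0,"dz":5,"ax":0,"ay":0,"az":0,"claw":0}]' 80
python3 - <<'E'
from h import *
D=grab('side');S=grab('scene')
A=cv2.resize(D['image'][190:250,250:350],None,fx=7,fy=7,interpolation=2)
B=cv2.resize(S['image'][170:230,225:325],None,fx=7,fy=7,interpolation=2)
cv2.imwrite('pics/e3.png',np.vstack([A,B])[:,:])
s=observe();y=s['tool_rot'][2];q=s['position'][:2]+.06*np.array([np.sin(y),-np.cos(y)]);print(s['position'],q,s['force'],s['qd'].round(4),s['grip_width'],s['clock'])
for f,o in((D,(250,190)),(S,(225,170))): print((proj(f,[*q,.1235])-o)*7,(proj(f,[*q,.1235]))) 
E
```

```text
clock: 19.43
position: [0.4924, -0.1169, 0.1222]
tool_rot: [3.142, 0.0, 1.204]
force: [-0.1, 0.3, -5.8]
grip_width: 0.0108
[ 0.49239614 -0.11685142  0.12215996] [ 0.54840554 -0.13836762] [-0.88346204 -0.20898713 -4.61864725] [ 0.0006  0.0004 -0.0004  0.0007 -0.0015  0.0017  0.0005] 0.010964052105152812 19.5333
[497.56232765 166.49734008] [321.08033252 213.7853343 ]
[547.43363817 192.20132285] [303.20480545 197.45733184]
```

View pics/e3.png

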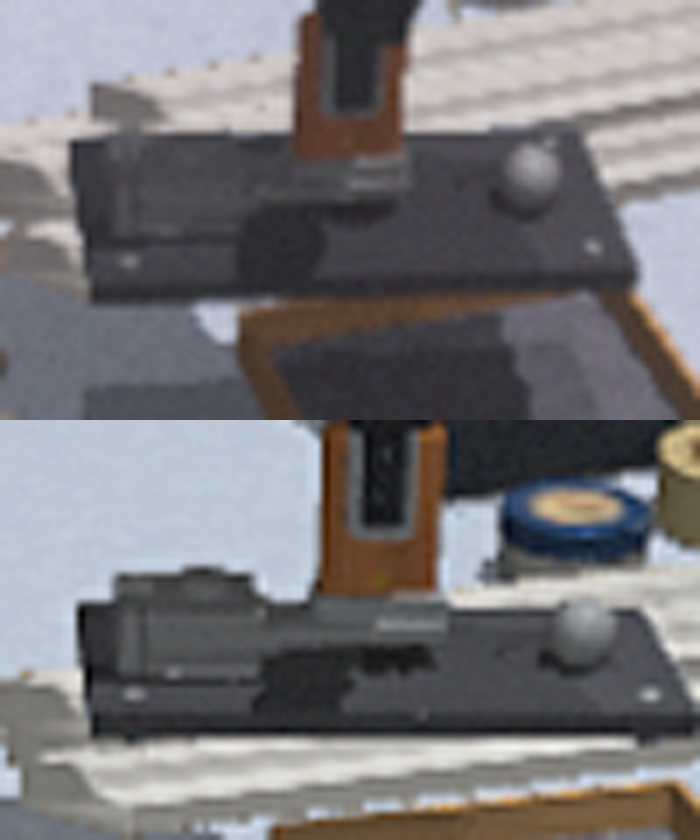

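```bash
python3 - <<'E'
from h import *
D=grab('side');S=grab('scene')
s=observe();y=s['tool_rot'][2];ex=np.array([np.sin(y),-np.cos(y)]);ey=np.array([-ex[1],ex[0]])
o=s['position'][:2]-.008*ex
im=[]
for f,oo in((D,(250,190)),(S,(225,170))):
    I=cv2.resize(f['image'][oo[1]:oo[1]+60,oo[0]:oo[0]+100],None,fx=7,fy=7,interpolation=2)
    for z in (0,.014):
        P=[((proj(f,[*(o+a*ex+b*ey),.1+z])-oo)*7+3).astype(int) for a,b in((-.09,-.045),(.11,-.045),(.11,.045),(-.09,.045))]
        cv2.polylines(I,[np.array(P)],True,(0,255,0) if z else (0,0,255),1)
    im.append(I)
cv2.imwrite('pics/e4.png',np.vstack(im))
E
```

```text
(no output)
```

View pics/e4.png

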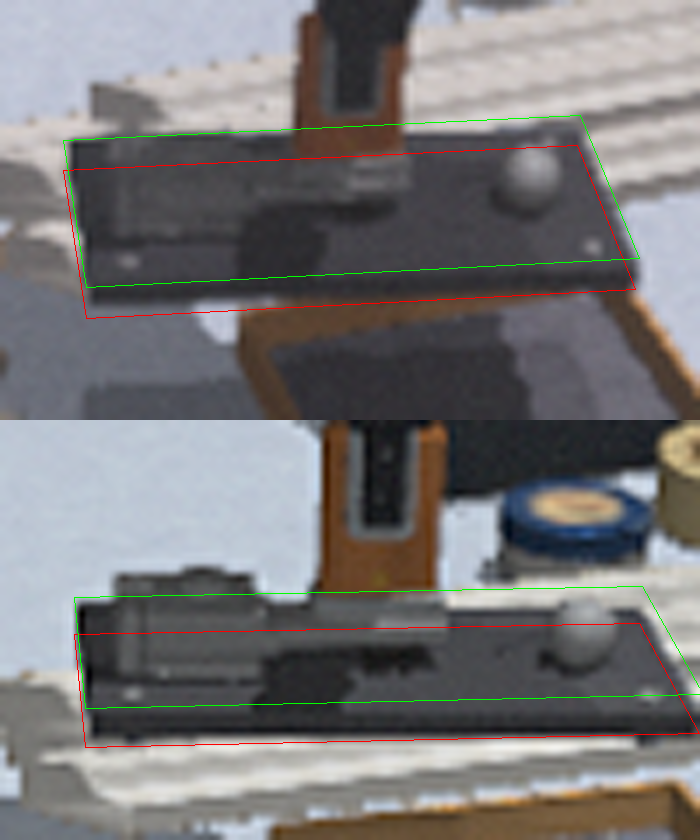

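```bash
python3 - <<'E'
from h import *
s=observe();print(s['clock'],s['position'],s['force'],s['qd'].round(4),s['grip_width'])
job_done()
E
```

```text
19.6333 [ 0.49235616 -0.11684911  0.12211699] [ 0.01137078 -0.1291976  -5.99446863] [-0.002  -0.0006 -0.0004 -0.0015 -0.0003  0.0014  0.0015] 0.011100205016589445
the job is handed in; nothing more can be done
```

I pushed the pin home with the closed fingertips and took the handle by its wooden grip at 80 N. I then carried the tray in gentle steps and handed the job in at 19.6 s, still holding it over the catch tray. `job_done()` gives no verdict.

**Last checks**
- **Pin:** its head lay flat on the fork in three views. The push took about 6 N, then jumped to a brief 38.5 N peak when it bottomed out. I put that peak on the fingers, so I don't count it against the 40 N limit on the arm or gripper body.
- **Grip:** the opening read 11 mm on the 12 mm grip, carrying about 5 to 6 N. The joints were practically still.
- **Position:** the pocket worked out at (0.548, -0.138), against a catch tray centre measured at (0.548, -0.137). The tray's underside is about 100 mm up.
- **Bystanders:** the arm never went down near any of them. I did not measure their positions again at the end.

**What disagreed**
- **Finger length:** the fingertips looked about 35 mm shorter than the reported TCP, and the contact with the pin agreed with that. I set the pushing and gripping heights from the pictures and the contact instead.
- **Tilt and ball:** at the end the tray sagged about 2 degrees towards the pocket. The ball sat roughly 8 to 10 mm off the pocket's centre, still inside it. I left the sag uncorrected, since the limit is 8 degrees.

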